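# Open the refractometer's cover with the lid key

## Task

Lift the lid key (the hanging tool with the thin blade sticking out sideways at its foot) up and off its peg, and with its blade under the cover's lip lever the refractometer's cover up until it stands about upright by itself. Then set the key down, without dropping it, in the white caddy, foot down and eye up. Do not touch the cover with the gripper, do not poke the metal measuring stage under it, leave the two other tools hanging, and do not knock over or push away the wash bottle, beaker or jar.

Things in the scene. Friction and masses are not known exactly. Their poses are not given: they have to be found in the camera images.
- key: Steel lid key, 140 g, loose, hanging on any one of the rack's pegs. Origin: eye's centre. z up the handle, x away from the robot, y along the blade. Eye: ring, hole along x, 34 mm outside, hole 26, 14 thick (x). Handle 14 wide (y), 8 thick (x), z -15 to -151 mm. At the foot (z -155) a thin blade to +y and a heel to -y, 16 wide (x), 12 high, to y -23 mm, that balances it.
- key_tip (a point): End of the key's blade, middle of its thickness: (0, 67, -153.5) mm in the key's frame. The blade is 16 mm wide (x), 3 mm thick (z -155 to -152), and runs level from the handle to here.
- key_foot (a point): Underside of the key's foot below the handle: (0, 0, -155) mm in the key's frame.
- scoop: Loose bystander hanging on another peg, with the same eye and handle as the key but straight, 158 mm long overall with a round 32 mm foot; origin at its eye's centre. Leave it hanging.
- scraper: Loose bystander hanging on another peg, with the same eye and handle as the key but straight, 164 mm long overall with a flat foot 24 mm wide; origin at its eye's centre. Leave it hanging.
- rack: Fixed tool rack, 298 mm wide, 356 high; origin on the bench below the middle of its strip's front face; x away from the robot, y left. White strip, 8 mm thick, z 250 to 338 mm, and a 50 mm deep shelf behind its top, on posts at y +-142 (feet 100 deep, 12 high). Three pegs stick out to -x. The strip rises behind and above the tools, so the gripper must come in tilted.
- cover_angle (a joint): Refractometer's round cover: 0 shut, grows as the lip rises, 1.57 upright, stop at 1.75 rad. The hinge is stiff: it stays where it is left; about 1.5 N at the lip moves it.
- cover: The cover itself, black plastic: disc 90 mm across, 6 mm thick, with a lip tab 30 mm wide. Origin on the hinge line; when shut its frame is parallel to the refractometer's, the disc's centre at y -55 mm, lip's edge at y -114 mm, underside 3.5 mm below the hinge line. It turns about -x.
- cover_lip (a point): Middle of the lip's outer lower edge. The lip and disc overhang free space: shut, the underside is 16.5 mm above the metal deck and the space is open 30 mm deep from the lip's edge to the stage.
- cover_hinge (a point): Middle of the hinge line, 20 mm above the deck; the hinge line runs along the refractometer's x.
- meter: Benchtop refractometer, fixed: 230 (x) by 240 (y) mm, deck 95 mm high (the screen, towards the robot, slopes a little lower). Origin on the bench under its centre; x away from the robot, y to its left. Cover's hinge at (52, 37, 115) mm, so the lip faces -y (to the robot's right) with its edge at (52, -77, 111.5) mm, 43 mm inside the deck's right edge.
- stage: Metal measuring stage under the cover: disc of radius 29 mm, 15 mm high, fixed to the deck; origin at its underside, (52, -18, 95) mm in the refractometer's frame. Do not poke it.
- caddy: Fixed white open box, 54 (x) by 128 (y) mm outside, 80 mm high, walls 4 mm, floor 4 to 5 mm thick; inside 46 by 120 mm. Origin on the bench under its centre.
- wash_bottle: Loose bottle, 60 mm across, 150 mm high; origin at its underside. Bystander.
- beaker: Loose glass beaker, 70 mm across, 85 mm high. Bystander.
- jar: Loose amber jar, 52 mm across, 70 mm high. Bystander.
- peg0 (a point): Bend of a peg: (-36, -85, 260) mm in the rack's frame. The peg is 6 mm thick, runs level along x from the strip (x = 0) to here, then turns straight up to z 271 (8 mm above the peg).
- peg1 (a point): Bend of a peg: (-36, 0, 260) mm in the rack's frame. The peg is 6 mm thick, runs level along x from the strip (x = 0) to here, then turns straight up to z 271 (8 mm above the peg). A tool hangs with its eye's centre at x -22, z 250 mm; lift it 14 mm (9 to 19), then pull it 30 mm or more to -x.
- peg2 (a point): Bend of a peg: (-36, 85, 260) mm in the rack's frame. The peg is 6 mm thick, runs level along x from the strip (x = 0) to here, then turns straight up to z 271 (8 mm above the peg).
Things that resemble listed ones, but are neither listed nor needed, are in the scene too. What is shaped like the caddy but pink is not meant.

How it is judged (in metres and radians):
On the way, in this order (a step that is already met when the one before it is completed fails the run):
1. the key is held in the gripper, off its peg and clear of the rack (contact force between the fingers and key above 0.5 N and distance of key from where it was at the start of the episode above 0.05 m and contact force between key and rack below 0.05 N), for 0.2 s.
2. the key, held in the gripper, is pushing the cover up (cover past 0.3 rad) (value of joint cover_angle above 0.3 rad and contact force between key and cover above 0.1 N and contact force between the fingers and key above 0.5 N), for 0.05 s.
3. the cover stands about upright (past 1.25 rad) (value of joint cover_angle above 1.25 rad), for 0.1 s.
At the end, for the whole second after the job is handed in: The cover stands open past 1.25 rad (72 degrees); the key stands in the caddy, its foot inside the walls and less than 30 mm above the bench (on the caddy's floor), its eye up and leaning less than 0.6 rad (34 degrees); the scoop and scraper still hang within 30 mm of where they were (value of joint cover_angle above 1.25 rad and x of key_foot in the frame of caddy between -0.024 and 0.024 m and y of key_foot in the frame of caddy between -0.06 and 0.06 m and z of key_foot in the frame of caddy below 0.03 m and angle between key's own z axis and vertical below 0.6 rad and distance of each of scoop, scraper from where it was at the start of the episode below 0.03 m); the robot touches nothing.
It fails at once if gripper or arm touches the cover (over 1 N) (contact force between any of the fingers, the arm and cover above 1 N).
It fails at once if the key pokes the measuring stage (over 3 N) (contact force between key and stage above 3 N).
It fails at once if the key is dropped: falling faster than 0.7 m/s out of the gripper (linear speed of key above 0.7 m/s and contact force between the fingers and key below 0.05 N).
It fails at once if the scoop or scraper is knocked off its peg (moved over 40 mm) (distance of any of scoop, scraper from where it was at the start of the episode above 0.04 m).
It fails at once if a bottle, beaker or jar is pushed over 30 mm or tipped over (distance of any of wash_bottle, beaker, jar from where it was at the start of the episode above 0.03 m or angle between any of wash_bottle, beaker, jar's own z axis and vertical above 0.5 rad).
It also fails if it takes over 69 s, if anything falls off the work surface, if the arm or the gripper's body presses on something with over 40 N, if the wrist force passes 120 N, or if a joint passes its speed limit or range.

## Robot

A 6-joint arm with a two-finger parallel gripper is mounted at the origin on the work surface. World frame = base frame: x ahead of the robot, y to its left, z up, the work surface at z = 0. Lengths are in m, angles in degrees, forces in N, time in s.
With the tool pointing down it reaches from about 0.375 to 0.975 m from the base axis. Payload 3.8 kg.
Tool frame: the origin (TCP) lies between the finger pads; the fingertips stand 14 mm ahead of it and the grasp point (between the pads) lies 5 mm behind it; y points along the fingers, z is the direction in which the jaws open and shut, and the axes are right-handed (so a half turn about y gives the same grasp; the last joint's range is limited). The gripper opens to 85 mm and grips with 20 to 120 N. Pads are 22 mm wide; open, the fingers measure 114 mm over their backs; the gripper's body (76 mm by 85 mm) begins 54 mm behind the grasp point. The pads swing forward as they close: fully open they stand 13 mm farther back than shut.
Start: joints at [-65.598, 15.12, 91.902, -0, 72.978, -2.114], TCP at [0.301, -0.604, 0.245] pointing down, gripper open.
Joint ranges: [-150.88, 150.88], [-54.13, 125.18], [17.81, 147.31], [-75.09, 255.09], [0, 152.58], [-146.25, 146.25]. Speed limits (degrees/s): [147.25, 147.25, 180, 180, 180, 180].

## Interface

Orientations are given as a 3x3 rotation matrix whose columns are the frame's x, y, z axes.
In Python, from rig import ctrl gives the robot as it stands.
- The arm moves only by the tool send_rows, never from a script. Its argument "targets" is a list of rows, each a list of 5 numbers: the shift along the tool's x, y, z in m, then the turn about the tool's y in rad, then the finger opening in m, from 0 to 0.0854. In form: [[dx, dy, dz, twist, fingers], ...]. A call has 1 to 5 rows; each row shifts and turns the commanded pose from where the row before left it, along the tool's axes as they then stand; what a row does not reach is not made up. A row lasts 1/12 s, in which the tool goes at most 41.7 mm and 7.16 degrees, less where a joint would pass 70% of its speed; a pose out of reach is approached as far as the arm can. A call with a gripper value outside its range is refused whole. The fingers move at their own pace and stop on an object; the grip force is fixed at half the most. Time passes only in rows, so rows that do not move let the fingers close. It gives the time, the measured TCP pose, the force and the opening at its end, in the units of the state.
- ctrl.read_state(): the state, without advancing time (a new reading comes with each control period).
- ctrl.camera(name): name is "side" or "top" or "wrist"; returns a dict with "img" (384x512x3 uint8, red, green, blue), "fov_y" (degrees; the focal length in pixels is half the picture's height over the tangent of half this angle, whatever the lens; pixels are square), "cx", "cy" (the principal point, pixels), "xyz" and "orientation" of the camera in the world. Camera axes: x right, y down, z forward; pixel columns grow to the right and rows downward; lengths in m; the calibration is good to about 2 mm. The wrist camera is an equidistant fisheye: a pixel r from the principal point sees the ray r / f radians off the axis. A picture is of the moment at which its call begins. There is no depth.
- ctrl.finish_job(): hands the job in, once; it reports no verdict.
The state is a dict: "time": time; "joint_positions": joint angles; "dq": joint speeds; "joint_torque": joint torques, N m; "tcp_pos": TCP position; "tool_rot": TCP orientation; "wrist_force": force on the tool from outside, world axes, zero at the start; "wrist_torque": the same for the moment, N m; "width": finger opening in m.
Only numpy, scipy, OpenCV 4.12 (cv2) and the standard library are available. Lean on these libraries where they do the work, as an engineer would, in place of code of your own. Each camera call takes 0.05 s, during which the arm holds its last target. There are 200 camera calls.

## Working session

There is one attempt and no reset: what is moved stays moved. The work goes in short steps, Python scripts to look and compute and a tool call to move; the robot and the scene stay as the last step left them, time stands still between calls to the robot, and variables do not carry over. Pictures are saved under pics/ and viewed, about 8 in all and at most 12, crops included, and the job is handed in when it is done.

Besides the shell and the picture viewer there is one more tool, called after "Emit:" as a command line: name --pt "numbers of a row" for each row, then --argument value for the rest. send_rows: Moves the arm, as the interface text tells. Its arguments: {"type":"object","properties":{"targets":{"type":"array"}},"required":["targets"]}

```bash
ls; mkdir -p pics; python3 - <<'E'
from rig import ctrl
import cv2,numpy as np
s=ctrl.read_state();print({k:np.round(v,3).tolist() for k,v in s.items()})
for n in ("side","top","wrist"):
    c=ctrl.camera(n);cv2.imwrite(f"pics/{n}0.png",c["img"][:,:,::-1])
    np.savez(f"{n}0.npz",**c)
    print(n,c["fov_y"],c["cx"],c["cy"],np.round(c["xyz"],4),np.round(c["orientation"],4).tolist())
a=[cv2.imread(f"pics/{n}0.png") for n in("side","top")]
cv2.imwrite("pics/a.png",cv2.resize(np.hstack(a),None,fx=.78,fy=.78))
E
```

```text
pics
{'time': 0.0, 'joint_positions': [-65.597, 15.168, 91.982, 0.0, 72.976, -2.112], 'dq': [-0.015, -0.118, -0.018, 0.058, 0.006, 0.098], 'joint_torque': [0.002, -51.51, -36.732, -0.0, 0.013, -0.0], 'tcp_pos': [0.301, -0.603, 0.244], 'tool_rot': [[-0.895, -0.001, 0.446], [-0.446, 0.002, -0.895], [-0.0, -1.0, -0.002]], 'wrist_force': [0.032, -0.34, 0.118], 'wrist_torque': [-0.02, -0.017, 0.04], 'width': 0.085}
side 43.43424379072242 257.8119570865332 191.5182245460212 [ 0.2292 -1.0798  1.0189] [[0.9608, -0.1675, 0.2208], [-0.277, -0.6099, 0.7425], [0.0103, -0.7746, -0.6324]]
top 42.81194138434541 258.19185361185407 191.74584903711118 [ 0.3659 -0.1019  1.6619] [[0.0161, -0.9946, 0.102], [-0.9999, -0.0162, 0.0007], [0.001, -0.102, -0.9948]]
wrist 65.70646984690485 257.87374738357147 192.0208609502544 [ 0.3624 -0.5748  0.3726] [[0.4476, -0.8615, -0.2398], [-0.8942, -0.4316, -0.1187], [-0.0012, 0.2676, -0.9635]]
```

View pics/side0.png

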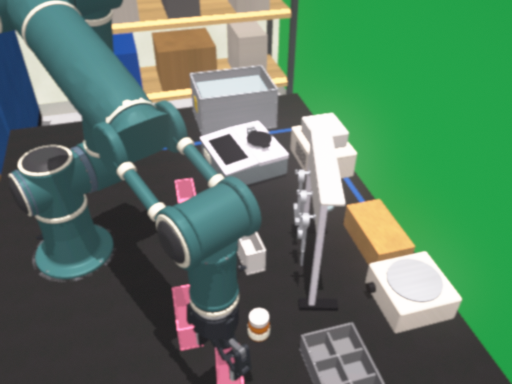

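View pics/top0.png

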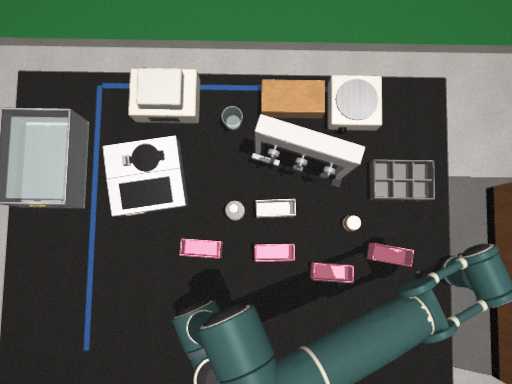

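Side view: the rack is at (315,210), with the meter at (245,150), the caddy at (253,252), and the jar at (258,323). Top view: the meter is at (145,175) with its cover at (146,157), the rack at (308,148), and the tools at about (272,155), (300,162) and (328,171). The white caddy is at (276,208), the pink decoys below it, the bottle at (235,210), the beaker at (232,118) and the jar at (352,223).

```bash
cat > h.py <<'E'
import numpy as np,cv2
from rig import ctrl
def load(n): return dict(np.load(n+".npz"))
def snap(n,tag):
    c=ctrl.camera(n);cv2.imwrite(f"pics/{n}{tag}.png",c["img"][:,:,::-1]);np.savez(f"{n}{tag}.npz",**c);return c
def ray(c,u,v,fish=False):
    f=192/np.tan(np.radians(float(c["fov_y"])/2));x=(u-c["cx"]);y=(v-c["cy"])
    if fish:
        r=np.hypot(x,y);t=r/f;d=np.array([x/r*np.sin(t),y/r*np.sin(t),np.cos(t)])
    else: d=np.array([x/f,y/f,1.]);d/=np.linalg.norm(d)
    return np.array(c["xyz"],float),np.array(c["orientation"])@d
def proj(c,p,fish=False):
    f=192/np.tan(np.radians(float(c["fov_y"])/2));q=np.array(c["orientation"]).T@(np.array(p,float)-c["xyz"])
    if fish:
        r=np.hypot(q[0],q[1]);t=np.arctan2(r,q[2]);return np.array([c["cx"]+f*t*q[0]/r,c["cy"]+f*t*q[1]/r])
    return np.array([c["cx"]+f*q[0]/q[2],c["cy"]+f*q[1]/q[2]])
def onz(c,u,v,z,fish=False):
    o,d=ray(c,u,v,fish);return o+d*(z-o[2])/d[2]
def tri(*rs):
    A=sum(np.eye(3)-np.outer(d,d) for o,d in rs);b=sum((np.eye(3)-np.outer(d,d))@o for o,d in rs)
    p=np.linalg.solve(A,b);return p,[np.linalg.norm(np.cross(p-o,d)) for o,d in rs]
E
python3 - <<'E'
from h import *
t=cv2.imread("pics/top0.png");s=cv2.imread("pics/side0.png")
a=cv2.resize(t[110:220,240:375],(405*1,330),interpolation=cv2.INTER_CUBIC)
b=cv2.resize(t[130:220,95:195],(390,330)[:2],interpolation=cv2.INTER_CUBIC)
c=cv2.resize(s[110:320,280:350],(200,600),interpolation=cv2.INTER_CUBIC)
m=cv2.resize(s[115:190,195:295],(360,270),interpolation=cv2.INTER_CUBIC)
o=np.zeros((600,800,3),np.uint8);o[:330,:390]=cv2.resize(a,(390,330));o[330:600,:300]=cv2.resize(b,(300,270));o[:270,400:600]=cv2.resize(m,(200,270)) if 0 else 0
o[:600,600:]=c;o[330:600,300:600]=cv2.resize(m,(300,270))[:, :]
cv2.imwrite("pics/crop1.png",o)
# white caddy top rim & meter outline by mask
hsv=cv2.cvtColor(t,cv2.COLOR_BGR2HSV);w=((hsv[...,1]<40)&(hsv[...,2]>150)).astype(np.uint8)
for cn in cv2.findContours(w,cv2.RETR_EXTERNAL,cv2.CHAIN_APPROX_SIMPLE)[0]:
    if 150<cv2.contourArea(cn)<9000: 
        r=cv2.minAreaRect(cn);print(np.round(r[0],1),np.round(r[1],1),round(r[2],1),cv2.contourArea(cn),np.round(cv2.boxPoints(r),1).tolist())
E
```

```text
[478. 375.] [16. 50.] 90.0 477.5 [[453.0, 367.0], [503.0, 367.0], [503.0, 383.0], [453.0, 383.0]]
[  4.  264.5] [119.   8.] 90.0 446.0 [[-0.0, 205.0], [8.0, 205.0], [8.0, 324.0], [0.0, 324.0]]
[234.8 209.8] [17.7 17. ] 45.0 244.5 [[222.5, 209.5], [234.5, 197.5], [247.0, 210.0], [235.0, 222.0]]
[275.5 207.5] [17. 39.] 90.0 628.5 [[256.0, 199.0], [295.0, 199.0], [295.0, 216.0], [256.0, 216.0]]
[143.4 176. ] [72.3 75.1] 81.9 5189.5 [[101.0999984741211, 145.60000610351562], [175.39999389648438, 134.89999389648438], [185.60000610351562, 206.5], [111.30000305175781, 217.10000610351562]]
[309.6 138.9] [110.7  19.4] 17.4 2022.5 [[253.8000030517578, 131.6999969482422], [259.6000061035156, 113.0999984741211], [365.29998779296875, 146.1999969482422], [359.5, 164.6999969482422]]
[ 35.  156.5] [64.9 94.7] 3.2 4784.0 [[0.0, 202.0], [5.300000190734863, 107.5], [70.0999984741211, 111.0999984741211], [64.80000305175781, 205.60000610351562]]
```

View pics/crop1.png

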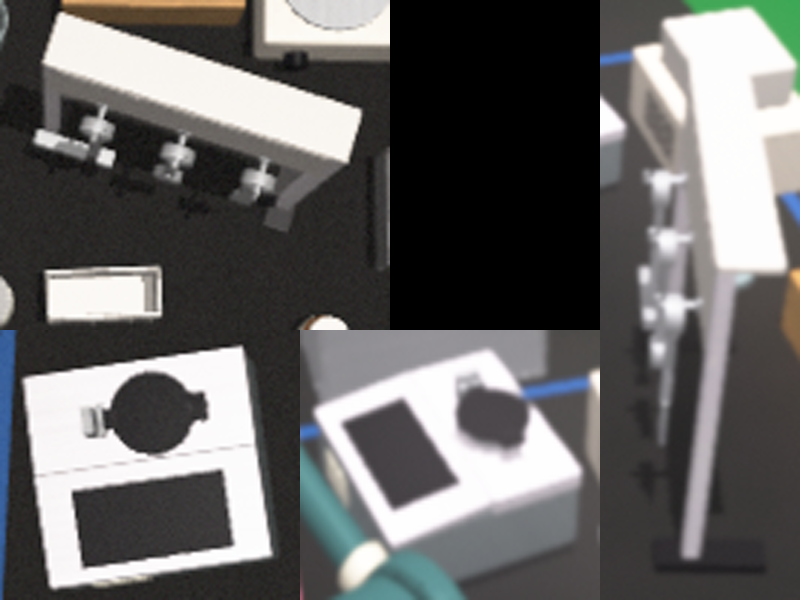

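Decoys for the key: peg2 tool at top-view (274,154) with a bar to the left, tip at (252,156); peg1 tool at (301,162), round foot; peg0 tool at (329,171), flat foot. Only the peg2 tool has a sideways blade, so that is the key. Next are its position and a test of how the tool can be tilted.

```bash
python3 - <<'E'
from h import *
t=load("top0");s=load("side0")
T=[(240+x/2.889,110+y/3.) for x,y in((98,130),(178,155),(258,182))]
S=[(302.7,174.8),(302.7,195.8),(305.2,218.5)]
P=[]
for a,b in zip(T,S):
    p,e=tri(ray(t,*a),ray(s,*b));P.append(p);print("eye",p.round(4),np.round(e,4),"onz.25",onz(t,*a,.25).round(4))
print("yaw eyes",np.degrees(np.arctan2(*(P[0]-P[2])[[1,0]]))-90)
for n,q in(("tip",(252.1,155.7)),("heel",(279.1,162.7))):print(n,onz(t,*q,.095).round(4))
print("shelf line",[onz(t,*q,.356).round(4) for q in((261.5,114),(364.6,146.7))])
print("caddy rim",[onz(t,*q,.08).round(4) for q in((256,199),(295,199),(295,216),(256,216))])
m=[onz(t,*q,.095) for q in((101.1,145.6),(175.4,134.9),(185.6,206.5),(111.3,217.1))];print("meter",np.round(m,4).tolist(),np.mean(m,0))
print("bottle",onz(t,234.8,209.8,.15),"jar",onz(t,352,223,.07),"beaker",onz(t,232,117,.085))
# lip edge
print("lip", onz(t,95+207/3,130+(405-330)/3,.115), "hinge",onz(t,95+95/3,130+(421-330)/3,.115))
E
```

```text
eye [ 0.6263 -0.1457  0.2537] [0.0028 0.0028] onz.25 [ 0.6243 -0.1451  0.25  ]
eye [ 0.6002 -0.2259  0.2526] [0.0003 0.0003] onz.25 [ 0.601  -0.2262  0.25  ]
eye [ 0.5758 -0.3067  0.2531] [0.0005 0.0005] onz.25 [ 0.5758 -0.307   0.25  ]
yaw eyes -17.43065919314587
tip [ 0.6437 -0.0792  0.095 ]
heel [ 0.6222 -0.167   0.095 ]
shelf line [array([ 0.7129, -0.1066,  0.356 ]), array([ 0.6271, -0.387 ,  0.356 ])]
caddy rim [array([ 0.5044, -0.0941,  0.08  ]), array([ 0.5065, -0.2206,  0.08  ]), array([ 0.4513, -0.221 ,  0.08  ]), array([ 0.4493, -0.0951,  0.08  ])]
meter [[0.6689, 0.4115, 0.095], [0.7082, 0.1715, 0.095], [0.4753, 0.131, 0.095], [0.4375, 0.3675, 0.095]] [0.57248217 0.27038149 0.095     ]
bottle [ 0.46371846 -0.02951573  0.15      ] jar [ 0.432148   -0.40702682  0.07      ] beaker [ 0.77326503 -0.01077867  0.085     ]
lip [0.63783624 0.20229532 0.115     ] hinge [0.61863594 0.32092436 0.115     ]
```

Emit:
send_rows --pt "0 -0.04 0 0.12 0.085" --pt "0 -0.04 0 0.12 0.085" --pt "0 -0.04 0 0.12 0.085" --pt "0 -0.04 0 0.12 0.085" --pt "0 -0.04 0 0.12 0.085"

```text
time: 0.57
tcp_pos: [0.3012, -0.6035, 0.4467]
tool_rot: [[-0.99, -0.0, -0.143], [0.143, 0.001, -0.99], [0.0, -1.0, -0.001]]
wrist_force: [0.2, -0.7, -0.2]
width: 0.085
```

Emit:
send_rows --pt "-0.0171 -0.004 -0.03 0 0.085" --pt "-0.0171 -0.004 -0.03 0 0.085" --pt "-0.0171 -0.004 -0.03 0 0.085" --pt "-0.0171 -0.004 -0.03 0 0.085" --pt "-0.0171 -0.004 -0.03 0 0.085"

```text
time: 0.98
tcp_pos: [0.4071, -0.4658, 0.4652]
tool_rot: [[-0.991, -0.0, -0.137], [0.137, 0.0, -0.991], [0.0, -1.0, -0.0]]
wrist_force: [0.3, -0.3, -0.1]
width: 0.085
```

Emit:
send_rows --pt "-0.0171 -0.004 -0.03 0 0.085" --pt "-0.0171 -0.004 -0.03 0 0.085" --pt "-0.0171 -0.004 -0.03 0 0.085" --pt "-0.0171 -0.004 -0.03 0 0.085" --pt "-0.0171 -0.004 -0.03 0 0.085"

```text
time: 1.4
tcp_pos: [0.5125, -0.3286, 0.4852]
tool_rot: [[-0.991, -0.0, -0.137], [0.137, 0.0, -0.991], [0.0, -1.0, -0.0]]
wrist_force: [-0.1, -0.3, -0.4]
width: 0.0847
```

Emit:
send_rows --pt "-0.0171 0 -0.03 0 0.085" --pt "-0.0171 0 -0.03 0 0.085" --pt "-0.0171 0 -0.03 0 0.085" --pt "-0.0171 0 -0.03 0.08 0.085" --pt "-0.0171 0 -0.03 0.08 0.085"

```text
time: 1.82
tcp_pos: [0.6196, -0.1933, 0.4852]
tool_rot: [[-0.955, -0.0, -0.296], [0.296, 0.0, -0.955], [0.0, -1.0, -0.0]]
wrist_force: [0.1, 0.4, 0.8]
width: 0.0854
```

Emit:
send_rows --pt "-0.04 0 0 0 0.085" --pt "-0.04 0 0 0 0.085" --pt "-0.04 0 0 0 0.085" --pt "-0.04 0 0 0 0.085" --pt "-0.04 0 0 0 0.085"

```text
time: 2.23
tcp_pos: [0.8117, -0.2536, 0.4849]
tool_rot: [[-0.956, -0.0, -0.292], [0.292, 0.0, -0.956], [0.0, -1.0, 0.0]]
wrist_force: [0.2, -0.1, 0.4]
width: 0.0847
```

Emit:
send_rows --pt "-0.04 0 0 0 0.085" --pt "-0.04 0 0 0 0.085" --pt "-0.04 0 0 0 0.085" --pt "-0.04 0 0 0 0.085" --pt "-0.04 0 0 0 0.085"

```text
time: 2.65
tcp_pos: [0.9137, -0.2849, 0.4325]
tool_rot: [[-0.954, 0.069, -0.293], [0.292, -0.021, -0.956], [-0.072, -0.997, 0.0]]
wrist_force: [-0.4, -0.1, 1.1]
width: 0.085
```

Pressing against the reach limit does tilt the tool, so I'll keep pushing outward and up there.

Emit:
send_rows --pt "-0.04 -0.01 0 0 0.085" --pt "-0.04 -0.01 0 0 0.085" --pt "-0.04 -0.01 0 0 0.085" --pt "-0.04 -0.01 0 0 0.085" --pt "-0.04 -0.01 0 0 0.085"

```text
time: 3.07
tcp_pos: [0.9617, -0.2988, 0.4367]
tool_rot: [[-0.933, 0.207, -0.293], [0.286, -0.064, -0.956], [-0.217, -0.976, 0.001]]
wrist_force: [0.4, 0.2, 0.3]
width: 0.085
```

Emit:
send_rows --pt "0 -0.04 0 0 0.085" --pt "0 -0.04 0 0 0.085" --pt "0 -0.04 0 0 0.085" --pt "0 -0.04 0 0 0.085" --pt "0 -0.04 0 0 0.085"

```text
time: 3.48
tcp_pos: [0.8729, -0.2712, 0.6021]
tool_rot: [[-0.923, 0.251, -0.293], [0.282, -0.078, -0.956], [-0.263, -0.965, 0.001]]
wrist_force: [-0.2, -0.0, 0.9]
width: 0.0849
```

Emit:
send_rows --pt "-0.041 0 0 0 0.085" --pt "-0.041 0 0 0 0.085" --pt "-0.041 0 0 0 0.085" --pt "-0.041 0 0 0 0.085" --pt "-0.041 0 0 0 0.085"

```text
time: 3.9
tcp_pos: [0.9454, -0.293, 0.5716]
tool_rot: [[-0.882, 0.37, -0.293], [0.27, -0.115, -0.956], [-0.387, -0.922, 0.002]]
wrist_force: [-0.6, -0.3, -0.8]
width: 0.0849
```

Emit:
send_rows --pt "-0.041 0 0 0 0.085" --pt "-0.041 0 0 0 0.085" --pt "-0.041 0 0 0 0.085" --pt "-0.041 0 0 0 0.085" --pt "-0.041 0 0 0 0.085"

```text
time: 4.32
tcp_pos: [1.0002, -0.3093, 0.5718]
tool_rot: [[-0.821, 0.49, -0.293], [0.251, -0.152, -0.956], [-0.513, -0.858, 0.002]]
wrist_force: [-0.2, 0.5, 0.7]
width: 0.0851
```

Emit:
send_rows --pt "-0.041 0 0 0 0.085" --pt "-0.041 0 0 0 0.085" --pt "-0.041 0 0 0 0.085" --pt "-0.041 0 0 0 0.085" --pt "-0.041 0 0 0 0.085"

```text
time: 4.73
tcp_pos: [1.0387, -0.3206, 0.5979]
tool_rot: [[-0.742, 0.602, -0.293], [0.226, -0.187, -0.956], [-0.631, -0.776, 0.002]]
wrist_force: [-0.8, -0.1, 0.4]
width: 0.0849
```

```bash
python3 -c "
from h import *
print(ctrl.read_state()['joint_positions'])"
```

```text
[-18.76349544  45.87997678  17.93090502   0.99423929  77.09809006
  88.3787847 ]
```

Emit:
send_rows --pt "-0.041 0 0 0 0.085" --pt "-0.041 0 0 0 0.085" --pt "-0.041 0 0 0 0.085" --pt "-0.041 0 0 0 0.085" --pt "-0.041 0 0 0 0.085"

```text
time: 5.15
tcp_pos: [1.061, -0.327, 0.6477]
tool_rot: [[-0.648, 0.703, -0.294], [0.197, -0.218, -0.956], [-0.736, -0.677, 0.003]]
wrist_force: [0.3, 0.0, -0.6]
width: 0.0848
```

Emit:
send_rows --pt "-0.041 0 0 0 0.085" --pt "-0.041 0 0 0 0.085" --pt "-0.041 0 0 0 0.085" --pt "-0.041 0 0 0 0.085" --pt "-0.041 0 0 0 0.085"

```text
time: 5.57
tcp_pos: [1.0667, -0.3283, 0.7149]
tool_rot: [[-0.544, 0.786, -0.294], [0.165, -0.243, -0.956], [-0.822, -0.569, 0.003]]
wrist_force: [0.1, 0.4, 0.5]
width: 0.0851
```

Emit:
send_rows --pt "0.034 -0.0195 -0.0024 0 0.085" --pt "0.034 -0.0195 -0.0024 0 0.085" --pt "0.034 -0.0195 -0.0024 0 0.085" --pt "0.034 -0.0195 -0.0024 0 0.085" --pt "0.034 -0.0195 -0.0024 0 0.085"

```text
time: 5.98
tcp_pos: [0.9234, -0.2735, 0.6435]
tool_rot: [[-0.545, 0.785, -0.294], [0.165, -0.243, -0.956], [-0.822, -0.569, 0.003]]
wrist_force: [0.7, -0.0, 1.5]
width: 0.085
```

Emit:
send_rows --pt "0.034 -0.0195 -0.0024 0 0.085" --pt "0.034 -0.0195 -0.0024 0 0.085" --pt "0.034 -0.0195 -0.0024 0 0.085" --pt "0.034 -0.0195 -0.0024 0 0.085" --pt "0.034 -0.0195 -0.0024 0 0.085"

```text
time: 6.4
tcp_pos: [0.7575, -0.2102, 0.5599]
tool_rot: [[-0.545, 0.786, -0.294], [0.165, -0.243, -0.956], [-0.822, -0.569, 0.003]]
wrist_force: [-0.0, -0.3, 0.3]
width: 0.0852
```

Emit:
send_rows --pt "0.035 -0.0065 -0.0024 0 0.085" --pt "0.035 -0.0065 -0.0024 0 0.085" --pt "0.035 -0.0065 -0.0024 0 0.085" --pt "0.035 -0.0065 -0.0024 0 0.085" --pt "0.035 -0.0065 -0.0024 0 0.085"

```text
time: 6.82
tcp_pos: [0.6406, -0.162, 0.4345]
tool_rot: [[-0.544, 0.786, -0.294], [0.165, -0.243, -0.956], [-0.822, -0.569, 0.002]]
wrist_force: [0.1, 0.2, -0.1]
width: 0.0849
```

Emit:
send_rows --pt "0.035 -0.0065 -0.0024 0 0.085" --pt "0.035 -0.0065 -0.0024 0 0.085" --pt "0.035 -0.0065 -0.0024 0 0.085" --pt "0.035 -0.0065 -0.0024 0 0.085" --pt "0 0 0 0 0.085"

```text
time: 7.23
tcp_pos: [0.5398, -0.1216, 0.3203]
tool_rot: [[-0.561, 0.774, -0.294], [0.169, -0.24, -0.956], [-0.811, -0.586, 0.004]]
wrist_force: [-1.4, 0.0, -3.4]
width: 0.0851
```

```bash
python3 - <<'E'
from h import *
snap("wrist","1");s=ctrl.read_state();print(s["joint_positions"],s["tcp_pos"],s["tool_rot"])
E
```

```text
[-13.41612622 -29.51536025 137.68094944 -10.27106581  17.52684381
 101.75634262] [ 0.54324799 -0.12240438  0.32634156] [[-0.55419374  0.77900182 -0.29330099]
 [ 0.16717104 -0.24101971 -0.9560143 ]
 [-0.81542819 -0.57884857  0.00334507]]
```

View pics/wrist1.png

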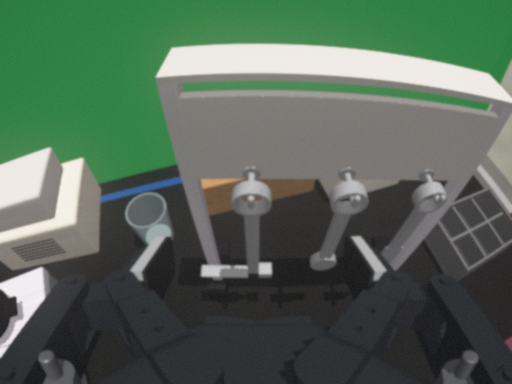

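Wrist view: the key hangs on the left peg, with its eye at (251,197), blade tip at (202,270), heel end at (272,268) and handle down column 252. The scoop is at (348,195) and the scraper at (428,195). I'll refine the key's position from this view.

```bash
python3 - <<'E'
from h import *
t=load("top0");s=load("side0");w=load("wrist1")
for n,a,b,c in(("key",(273.9,153.3),(302.7,174.8),(251,197)),("scoop",(301.6,161.7),(302.7,195.8),(348,196))):
    p,e=tri(ray(t,*a),ray(s,*b),ray(w,*c,True));print(n,p.round(4),np.round(e,4))
    p,e=tri(ray(t,*a),ray(w,*c,True));print(n,p.round(4),np.round(e,4))
p,e=tri(ray(t,252.1,155.7),ray(w,202,269,True));print("tip",p,e)
p,e=tri(ray(t,279.1,162.7),ray(w,272,268,True));print("heel",p,e)
st=ctrl.read_state();R=np.array(st["tool_rot"]);x=np.array(st["tcp_pos"])
eye=np.array([.6255,-.1455,.251])
# vertical plane thru ray of handle px (252,240): intersect z=.195
o,d=ray(w,252.5,240,True);print("handle ray at x=.626",o+d*(.626-o[0])/d[0])
for dz in(-.05,-.06):
    g=eye+[0,0,dz]+R[:,1]*.005;print(dz,g,R.T@(g-x))
E
```

```text
key [ 0.6268 -0.1446  0.2525] [0.0028 0.0029 0.001 ]
key [ 0.6236 -0.1438  0.2562] [0.0011 0.0011]
scoop [ 0.6012 -0.2251  0.2524] [0.0011 0.0011 0.002 ]
scoop [ 0.6014 -0.2249  0.2535] [0.0015 0.0015]
tip [ 0.64130174 -0.08068515  0.10972877] [np.float64(0.001246132905168212), np.float64(0.0012461329051681896)]
heel [ 0.62030367 -0.16676579  0.10578334] [np.float64(0.00025261055846734383), np.float64(0.0002526105584673944)]
handle ray at x=.626 [ 0.626      -0.14398131  0.18003863]
-0.05 [ 0.62939501 -0.1467051   0.19810576] [ 0.05276257  0.14719475 -0.00246413]
-0.06 [ 0.62939501 -0.1467051   0.18810576] [ 0.06091685  0.15298323 -0.00249758]
```

Emit:
send_rows --pt "0.0154 0 -0.001 0 0.065" --pt "0.0154 0 -0.001 0 0.065" --pt "0.0153 0 -0.001 0 0.065" --pt "0.0153 0 -0.0007 0 0.065" --pt "0 0 0 0 0.065"

```text
time: 7.7
tcp_pos: [0.515, -0.11, 0.2834]
tool_rot: [[-0.547, 0.784, -0.294], [0.166, -0.243, -0.956], [-0.821, -0.571, 0.003]]
wrist_force: [-0.5, -0.1, -1.0]
width: 0.0652
```

Emit:
send_rows --pt "0 0.02 0 0 0.065" --pt "0 0.02 0 0 0.065" --pt "0 0.02 0 0 0.065" --pt "0 0.02 0 0 0.065" --pt "0 0 0 0 0.065"

```text
time: 8.12
tcp_pos: [0.5739, -0.1297, 0.2463]
tool_rot: [[-0.545, 0.785, -0.294], [0.163, -0.244, -0.956], [-0.822, -0.569, 0.005]]
wrist_force: [0.3, 0.9, 0.9]
width: 0.0649
```

```bash
python3 - <<'E'
from h import *
snap("wrist","2");s=ctrl.read_state();R=np.array(s["tool_rot"]);print(s["tcp_pos"],R,s["joint_positions"])
g=np.array([.626,-.1445,.190])+R[:,1]*.005;print(R.T@(g-s["tcp_pos"]))
E
```

```text
[ 0.57310926 -0.1294551   0.24642597] [[-0.54513308  0.78495022 -0.2944199 ]
 [ 0.16388366 -0.24463748 -0.95566451]
 [-0.82217521 -0.56921494  0.00471947]] [-13.27299913 -18.99319529 140.79320509 -48.29127899   4.4470607
 140.17715572]
[ 0.01509393  0.08231565 -0.00146051]
```

View pics/wrist2.png

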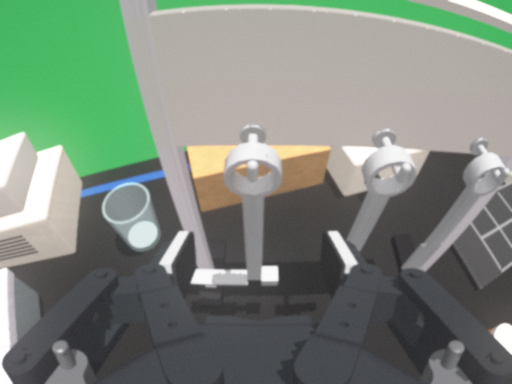

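Wrist view: the key handle is centred between the fingers at column 255, the eye is at (253,167), and the blade runs from (193,277) to (278,275). However, joint 5 is near 0 and joint 6 near its limit, so I'll fit a quick kinematic model and choose the tilt from that.

```bash
cat > kin.py <<'E'
import numpy as np
from scipy.spatial.transform import Rotation as Ro
from scipy.optimize import least_squares
D=[([-65.597,15.168,91.982,0,72.976,-2.112],[.301,-.603,.244]),
([-18.7635,45.88,17.931,.994,77.098,88.379],[1.0387,-.3206,.5979]),
([-13.416,-29.515,137.681,-10.271,17.527,101.756],[.54325,-.1224,.32634]),
([-13.273,-18.993,140.793,-48.291,4.447,140.177],[.57311,-.12946,.24643])]
z=lambda a:Ro.from_euler('z',a,degrees=True).as_matrix()
y=lambda a:Ro.from_euler('y',a,degrees=True).as_matrix()
def fk(q,p):
    a,h,L1,e,L2,d=p;R=z(q[0]);x=np.array([0,0,h])+R@[a,0,0];R=R@y(q[1]);x=x+R@[0,0,L1];R=R@y(q[2]);x=x+R@[e,0,L2]
    R=R@z(q[3])@y(q[4])@z(q[5]);return x+R@[0,0,d],R   # R[:,2]=tool y
r=least_squares(lambda p:np.concatenate([fk(q,p)[0]-t for q,t in D]+[(p-[0,.35,.4,0,.4,.25])*1e-3]),[0,.35,.4,0,.4,.25])
P=r.x
lo=[-150.8,-54.1,17.8,-75,0,-146.2];hi=[150.8,125.1,147.3,255,152.5,146.2]
# tool frame (x,y,z) -> R columns: fit constant M : toolrot = R@M
T4=np.array([[-.5451,.78495,-.2944],[.1639,-.2446,-.9557],[-.8222,-.5692,.0047]])
M=np.round(fk(D[3][0],P)[1].T@T4)
def ik(x,T,q0):
    f=lambda q:np.concatenate([(fk(q,P)[0]-x)*20,(fk(q,P)[1]@M-T).ravel()*2])
    s=least_squares(f,np.clip(q0,np.array(lo)+.1,np.array(hi)-.1),bounds=(lo,hi));return s.x,np.abs(s.fun).max()
def tool(az,al,tw=0):
    c,s=np.cos(np.radians(az)),np.sin(np.radians(az));a=np.radians(al);r=np.array([c,s,0]);u=np.array([0,0,1.])
    Y=r*np.sin(a)-u*np.cos(a);X=-(r*np.cos(a)+u*np.sin(a));return np.c_[X,Y,np.cross(X,Y)]
E
python3 - <<'E'
from kin import *
print(P.round(4),np.abs(r.fun).max(),M.tolist())
g={"grasp":[.626,-.1445,.190],"pre":[.57,-.128,.245],"lift":[.59,-.133,.21],"meter":[.60,.155,.215],"meterup":[.63,.21,.29],"caddy":[.478,-.18,.11]}
q0=[-13,-10,135,0,15,92]
for al in(35,45,55,65):
  for k,v in g.items():
    for az in((-17.3,) if k[0] in"gpl" else (-17.3,0)):
      T=tool(az,al);b=min((ik(np.array(v)+T[:,1]*.005,T,np.r_[np.degrees(np.arctan2(v[1],v[0])),-10,130,q4,15,92-q4]) for q4 in(0,-40,120,160)),key=lambda s:s[1]);print(al,k,az,b[0].round(0),round(b[1],3))
E
```

```text
[0.018  0.2713 0.4954 0.0194 0.5591 0.3198] 0.024087736050675393 [[0.0, 0.0, -1.0], [-1.0, 0.0, 0.0], [0.0, 1.0, 0.0]]
35 grasp -17.3 [-11.  -2. 124.  -9.  23. 103.] 0.0
35 pre -17.3 [-11. -13. 128.  -8.  31. 102.] 0.0
35 lift -17.3 [-11.  -8. 128.  -9.  26. 103.] 0.0
35 meter -17.3 [ 23.  -3. 121. -29.  39. 146.] 0.125
35 meter 0 [ 20.  -6. 125. -24.  29. 128.] 0.0
35 meterup -17.3 [ 28.  -1. 111. -27.  48. 146.] 0.112
35 meterup 0 [ 25.  -4. 115. -23.  39. 129.] 0.0
35 caddy -17.3 [-22. -10. 143.  13.  13.  73.] 0.0
35 caddy 0 [-31.  -8. 141.  48.  24.  18.] 0.0
45 grasp -17.3 [-11.  -4. 131. -30.   9. 124.] 0.0
45 pre -17.3 [-10. -16. 134. -17.  18. 112.] 0.0
45 lift -17.3 [-10. -10. 134. -24.  13. 119.] 0.0
45 meter -17.3 [ 22.  -5. 125. -32.  31. 146.] 0.298
45 meter 0 [ 21.  -8. 131. -43.  20. 146.] 0.035
45 meterup -17.3 [ 27.  -4. 115. -31.  41. 146.] 0.268
45 meterup 0 [ 27.  -7. 122. -40.  30. 146.] 0.001
45 caddy -17.3 [-23. -11. 147.  91.   4.  -5.] 0.034
45 caddy 0 [-35.  -7. 146.  84.  24. -20.] 0.0
55 grasp -17.3 [ -10.   -3.  136.  217.   10. -123.] 0.0
55 pre -17.3 [
[... 214 characters left out ...]
7.3 [  34.   -3.  132.  255.   38. -138.] 0.405
55 meterup 0 [ 25.  -9. 125. -44.  21. 146.] 0.157
55 caddy -17.3 [-25.  -9. 147. 118.   8. -33.] 0.239
55 caddy 0 [-41.  -3. 147. 102.  34. -43.] 0.088
65 grasp -17.3 [ -10.   -0.  141.  196.   26. -101.] 0.0
65 pre -17.3 [  -8.  -16.  145.  211.   16. -116.] 0.0
65 lift -17.3 [  -9.   -8.  144.  201.   23. -106.] 0.0
65 meter -17.3 [  35.    2.  136.  255.   47. -133.] 0.076
65 meter 0 [  26.   -5.  141.  234.   30. -128.] 0.0
65 meterup -17.3 [  38.    0.  131.  255.   47. -137.] 0.235
65 meterup 0 [  31.   -7.  133.  253.   29. -146.] 0.042
65 caddy -17.3 [-31.  -6. 147. 119.  19. -40.] 0.436
65 caddy 0 [-47.   7. 147. 110.  51. -59.] 0.229
```

Reach works better with the tool flipped half a turn (joint 6 free) and a tilt of about 50°. I'll back off and flip.

Emit:
send_rows --pt "0 -0.02 0 0 0.065" --pt "0 -0.02 0 0 0.065" --pt "0 -0.02 0 0 0.065" --pt "0 -0.02 0 0 0.065" --pt "0 0 0 -0.1208 0.065"

```text
time: 8.58
tcp_pos: [0.5143, -0.1109, 0.292]
tool_rot: [[-0.571, 0.789, -0.228], [0.048, -0.246, -0.968], [-0.82, -0.563, 0.103]]
wrist_force: [0.5, 0.6, 0.3]
width: 0.0652
```

Emit:
send_rows --pt "0 0 0 -0.1208 0.065" --pt "0 0 0 -0.1208 0.065" --pt "0 0 0 -0.1208 0.065" --pt "0 0 0 -0.1208 0.065" --pt "0 0 0 -0.1208 0.065"

```text
time: 9.0
tcp_pos: [0.5148, -0.1113, 0.2891]
tool_rot: [[-0.601, 0.786, 0.141], [-0.514, -0.246, -0.822], [-0.611, -0.567, 0.552]]
wrist_force: [-0.3, -0.2, 0.2]
width: 0.0653
```

Emit:
send_rows --pt "0 0 0 -0.1208 0.065" --pt "0 0 0 -0.1208 0.065" --pt "0 0 0 -0.1208 0.065" --pt "0 0 0 -0.1208 0.065" --pt "0 0 0 -0.1208 0.065"

```text
time: 9.42
tcp_pos: [0.5148, -0.1114, 0.289]
tool_rot: [[-0.415, 0.786, 0.458], [-0.89, -0.246, -0.384], [-0.189, -0.567, 0.802]]
wrist_force: [-0.5, -0.4, -1.0]
width: 0.0646
```

Emit:
send_rows --pt "0 0 0 -0.1208 0.065" --pt "0 0 0 -0.1208 0.065" --pt "0 0 0 -0.1208 0.065" --pt "0 0 0 -0.1208 0.065" --pt "0 0 0 -0.1208 0.065"

```text
time: 9.83
tcp_pos: [0.5148, -0.1114, 0.289]
tool_rot: [[-0.081, 0.786, 0.613], [-0.951, -0.246, 0.189], [0.299, -0.567, 0.767]]
wrist_force: [1.1, 0.3, -0.5]
width: 0.0646
```

Emit:
send_rows --pt "0 0 0 -0.1208 0.065" --pt "0 0 0 -0.1208 0.065" --pt "0 0 0 -0.1208 0.065" --pt "0 0 0 -0.1208 0.065" --pt "0 0 0 -0.1208 0.065"

```text
time: 10.25
tcp_pos: [0.5148, -0.1113, 0.289]
tool_rot: [[0.281, 0.786, 0.55], [-0.675, -0.246, 0.696], [0.682, -0.567, 0.461]]
wrist_force: [-0.0, -0.6, -0.6]
width: 0.0649
```

Emit:
send_rows --pt "0 0 0 -0.1208 0.065" --pt "0 0 0 -0.1208 0.065" --pt "0 0 0 -0.1208 0.065" --pt "0 0 0 -0.1208 0.065" --pt "0 0 0 -0.1208 0.065"

```text
time: 10.67
tcp_pos: [0.5148, -0.1114, 0.289]
tool_rot: [[0.544, 0.786, 0.293], [-0.16, -0.246, 0.956], [0.824, -0.567, -0.008]]
wrist_force: [0.2, -0.1, -0.9]
width: 0.0651
```

```bash
python3 - <<'E'
from h import *
s=ctrl.read_state();print(s["time"],s["tcp_pos"],s["tool_rot"],s["joint_positions"])
E
sed -i 's/^z=lambda/D.append(([-13.273,-18.993,140.793,-48.291,4.447,140.177],[.57311,-.12946,.24643]))\nz=lambda/' kin.py
python3 - <<'E'
from kin import *
for q,t in D: print((fk(q,P)[0]-t).round(4))
g={"grasp":[.626,-.1445,.214],"pre":[.57,-.128,.26],"lift":[.59,-.133,.228],"meter":[.60,.155,.22],"meterup":[.63,.21,.30],"caddy":[.478,-.18,.125]}
for al in(35,42,46,50):
  for k,v in g.items():
    for az in((-17.3,) if k[0] in"gpl" else (-17.3,0,9)):
      T=tool(az,al)@np.diag([-1,1,-1]);b=min((ik(np.array(v)+T[:,1]*.005,T,np.r_[np.degrees(np.arctan2(v[1],v[0])),-10,130,q4,15,-88-q4]) for q4 in(0,-40,60)),key=lambda s:s[1]);print(al,k,az,b[0].round(0),round(b[1],3))
E
```

```text
10.6667 [ 0.51483785 -0.11135015  0.28901366] [[ 0.54390953  0.78617709  0.29340757]
 [-0.16030573 -0.24586451  0.95595644]
 [ 0.82368956 -0.56698874 -0.00769936]] [-12.2420862  -32.42450614 143.59231153 -17.56096366  14.11310361
 -70.56281494]
[-0.0213 -0.0135  0.003 ]
[-0.0097 -0.0233 -0.0009]
[-0.0015 -0.0243 -0.0022]
[-0.0084 -0.0225  0.0001]
[-0.0084 -0.0225  0.0001]
35 grasp -17.3 [-11.  -4. 123.  -8.  26. -78.] 0.0
35 pre -17.3 [-11. -14. 127.  -7.  33. -79.] 0.0
35 lift -17.3 [-11.  -9. 127.  -8.  28. -78.] 0.0
35 meter -17.3 [ 26.  -3. 122. -37.  40. -22.] 0.0
35 meter 0 [ 20.  -6. 125. -23.  30. -53.] 0.0
35 meter 9 [ 17.  -7. 126. -10.  27. -75.] 0.0
35 meterup -17.3 [ 30.  -1. 111. -33.  50. -26.] 0.0
35 meterup 0 [ 25.  -5. 115. -22.  40. -52.] 0.0
35 meterup 9 [ 22.  -6. 116. -12.  37. -69.] 0.0
35 caddy -17.3 [ -22.  -12.  142.   11.   15. -105.] 0.0
35 caddy 0 [ -29.  -10.  140.   35.   24. -146.] 0.062
35 caddy 9 [ -28.   -9.  137.   29.   28. -146.] 0.19
42 grasp -17.3 [-11.  -5. 128. -15.  16. -70.] 0.0
42 pre -17.3 [-10. -17. 132. -12.  24. -74.] 0.0
42 lift -17.3
[... 1027 characters left out ...]
.  144.   39.   15. -146.] 0.23
46 caddy 9 [ -26.  -12.  141.   33.   20. -146.] 0.377
50 grasp -17.3 [-10.  -6. 133. -54.   6. -31.] 0.0
50 pre -17.3 [ -9. -19. 137. -26.  14. -60.] 0.0
50 lift -17.3 [-10. -13. 136. -41.   9. -45.] 0.0
50 meter -17.3 [ 31.  -3. 129. -69.  38.  10.] 0.0
50 meter 0 [ 23.  -8. 134. -69.  19.  -7.] 0.0
50 meter 9 [ 18. -10. 135. -53.   9. -32.] 0.0
50 meterup -17.3 [ 35.  -3. 119. -59.  45.  -1.] 0.0
50 meterup 0 [ 28.  -8. 124. -51.  28. -23.] 0.0
50 meterup 9 [ 24. -10. 125. -36.  19. -46.] 0.0
50 caddy -17.3 [ -21.  -13.  147.   53.    2. -146.] 0.135
50 caddy 0 [ -25.  -14.  145.   40.   12. -146.] 0.29
50 caddy 9 [ -25.  -13.  143.   34.   17. -146.] 0.444
```

Emit:
send_rows --pt "-0.023 -0.033 0 0 0.065" --pt "-0.023 -0.033 0 0 0.065" --pt "-0.023 -0.033 0 0 0.065" --pt "0 0 0 0 0.065"

```text
time: 11.0
tcp_pos: [0.4176, -0.0734, 0.324]
tool_rot: [[0.558, 0.775, 0.298], [-0.172, -0.243, 0.955], [0.812, -0.583, -0.002]]
wrist_force: [1.8, 0.4, 1.6]
width: 0.065
```

```bash
python3 - <<'E'
from h import *
s=ctrl.read_state();print(s["time"],s["tcp_pos"],s["tool_rot"],s["joint_positions"])
E
sed -i 's/R@\[a,0,0\]/R@[a,.0235,0]/' kin.py
python3 - <<'E'
from kin import *
for q,t in D: print((fk(q,P)[0]-t).round(4))
E
```

```text
11.0 [ 0.4175925  -0.07344398  0.32399605] [[ 0.55761384  0.77489941  0.29765368]
 [-0.17178589 -0.24309102  0.95467081]
 [ 0.81213079 -0.58347036 -0.00243413]] [ -6.2351913  -52.70448528 146.95222067 -16.76301855  33.09711991
 -69.43005267]
[-0.0012 -0.0009  0.    ]
[-0.0006 -0.0013 -0.    ]
[-0.0001 -0.0014 -0.0001]
[-0.0005 -0.0013  0.    ]
[-0.0005 -0.0013  0.    ]
```

Emit:
send_rows --pt "-0.023 -0.033 0 0 0.065" --pt "-0.023 -0.033 0 0 0.065" --pt "-0.023 -0.033 0 0 0.065" --pt "0 0 0 0 0.065"

```text
time: 11.33
tcp_pos: [0.3826, -0.0153, 0.3119]
tool_rot: [[0.601, 0.739, 0.304], [-0.172, -0.252, 0.952], [0.78, -0.625, -0.025]]
wrist_force: [0.4, 0.4, -0.6]
width: 0.0648
```

```bash
python3 - <<'E'
from h import *
from kin import *
s=ctrl.read_state();print(s["time"],s["tcp_pos"],s["tool_rot"],s["joint_positions"])
g={"grasp":[.626,-.1445,.214],"pre":[.57,-.128,.26],"lift":[.59,-.133,.228],"meter":[.60,.155,.22],"meterup":[.63,.21,.30],"caddy":[.478,-.18,.125]}
for al in(46,50,55):
  for k,v in g.items():
    for az in((-17.3,) if k[0] in"gpl" else (-17.3,0)):
      T=tool(az,al)@np.diag([-1,1,-1]);b=min((ik(np.array(v)+T[:,1]*.005,T,np.r_[np.degrees(np.arctan2(v[1],v[0])),-10,130,q4,15,-88-q4]) for q4 in(0,-40,60)),key=lambda s:s[1]);print(al,k,az,b[0].round(0),round(b[1],3))
E
```

```text
11.3333 [ 0.38256384 -0.01531624  0.31190524] [[ 0.60145144  0.73874432  0.30415951]
 [-0.17180942 -0.25220609  0.95229912]
 [ 0.78021644 -0.62501914 -0.02476648]] [ 17.44252892 -54.13212499 147.16103216 -38.02317656  48.59908552
 -39.81920311]
46 grasp -17.3 [-14.  -7. 131. -14.  10. -74.] 0.0
46 pre -17.3 [-13. -18. 134.  -9.  18. -79.] 0.0
46 lift -17.3 [-13. -13. 134. -12.  13. -75.] 0.0
46 meter -17.3 [ 28.  -4. 127. -60.  36.  -1.] 0.0
46 meter 0 [ 20.  -9. 132. -49.  19. -29.] 0.0
46 meterup -17.3 [ 32.  -3. 117. -51.  44. -10.] 0.0
46 meterup 0 [ 25.  -8. 122. -39.  29. -36.] 0.0
46 caddy -17.3 [ -27.  -15.  147.   50.    7. -146.] 0.071
46 caddy 0 [ -29.  -14.  144.   37.   17. -146.] 0.263
50 grasp -17.3 [-14.  -7. 133. -35.   5. -53.] 0.0
50 pre -17.3 [-13. -19. 137. -14.  13. -73.] 0.0
50 lift -17.3 [-13. -14. 137. -24.   8. -63.] 0.0
50 meter -17.3 [ 29.  -4. 129. -69.  37.   9.] 0.0
50 meter 0 [ 20.  -9. 134. -67.  17. -11.] 0.0
50 meterup -17.3 [ 33.  -3. 119. -59.  44.  -2.] 0.0
50 meterup 0 [ 26.  -9. 124. -50.  26. -26.] 0.0
50 caddy -17.3 [ -26.  -15.  147.   50.    6. -146.] 0.151
50 caddy 0 [ -28.  -15.  145.   38.   14. -146.] 0.324
55 grasp -17.3 [ -15.   -8.  135.   57.    0. -146.] 0.071
55 pre -17.3 [-13. -20. 140. -35.   6. -52.] 0.0
55 lift -17.3 [-13. -14. 139. -75.   3. -13.] 0.027
55 meter -17.3 [ 31.  -3. 130. -75.  38.  15.] 0.058
55 meter 0 [ 21. -10. 135. -75.  16.  -3.] 0.091
55 meterup -17.3 [ 35.  -3. 121. -68.  44.   7.] 0.0
55 meterup 0 [ 27.  -9. 127. -67.  24.  -9.] 0.0
55 caddy -17.3 [ -25.  -15.  147.   51.    4. -146.] 0.269
55 caddy 0 [ -26.  -16.  147.   40.   10. -146.] 0.398
```

Emit:
send_rows --pt "0.0132 0.0284 -0.0067 0 0.065" --pt "0.0132 0.0284 -0.0067 0 0.065" --pt "0.0132 0.0284 -0.0067 0 0.065" --pt "0.0132 0.0284 -0.0067 0 0.065" --pt "0.0132 0.0284 -0.0067 0 0.065"

```text
time: 11.75
tcp_pos: [0.5172, -0.1078, 0.2772]
tool_rot: [[0.594, 0.736, 0.324], [-0.181, -0.27, 0.946], [0.784, -0.62, -0.027]]
wrist_force: [-0.2, 0.8, 0.0]
width: 0.0654
```

Emit:
send_rows --pt "0.0132 0.0284 -0.0067 0 0.065" --pt "0.0132 0.0284 -0.0067 0 0.065" --pt "0 0 0 0 0.065" --pt "0 0 0 0 0.065"

```text
time: 12.08
tcp_pos: [0.5694, -0.1412, 0.2605]
tool_rot: [[0.598, 0.732, 0.326], [-0.183, -0.271, 0.945], [0.78, -0.625, -0.028]]
wrist_force: [-0.6, -0.1, -0.5]
width: 0.0651
```

```bash
python3 - <<'E'
from h import *
w=snap("wrist","3");s=ctrl.read_state();R=np.array(s["tool_rot"]);print(s["tcp_pos"],R,s["joint_positions"])
g=np.array([.626,-.1445,.214])+R[:,1]*.005;print(R.T@(g-s["tcp_pos"]))
print("eye px",proj(w,[.626,-.1445,.252],True))
E
```

```text
[ 0.56875197 -0.14040708  0.26111106] [[ 0.59717288  0.73314158  0.32540432]
 [-0.18222577 -0.27107485  0.94515194]
 [ 0.78113912 -0.62371616 -0.02828126]] [-13.11598734 -19.84711248 137.51392073 -26.91809237  12.45473045
 -61.21244527]
[-0.00186748  0.07746433  0.01609269]
eye px [282.38660912 258.90217247]
```

View pics/wrist3.png

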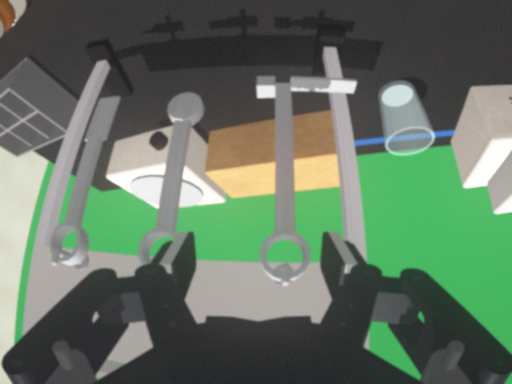

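Wrist view (camera now below): the key's eye is at (285,258) against a predicted (282,259), so the estimate holds to about 2 mm. The finger is too close to the scoop at (160,245), so I'll shift sideways first and then advance.

Emit:
send_rows --pt "-0.001 0 0.0088 0 0.055" --pt "-0.001 0 0.0088 0 0.055" --pt "0 0.015 0 0 0.055" --pt "0 0.015 0 0 0.055" --pt "0 0.015 0 0 0.055"

```text
time: 12.55
tcp_pos: [0.6064, -0.1334, 0.2335]
tool_rot: [[0.594, 0.737, 0.322], [-0.179, -0.269, 0.946], [0.784, -0.62, -0.028]]
wrist_force: [0.5, -0.9, -0.6]
width: 0.0551
```

Emit:
send_rows --pt "0 0.015 0 0 0.055" --pt "0 0.01 0 0 0.055" --pt "0 0.0075 0 0 0.055" --pt "0 0 0 0 0.055" --pt "0 0 0 0 0.055"

```text
time: 12.97
tcp_pos: [0.6297, -0.1426, 0.2121]
tool_rot: [[0.596, 0.735, 0.323], [-0.18, -0.27, 0.946], [0.783, -0.622, -0.029]]
wrist_force: [-0.9, 0.1, 0.3]
width: 0.0552
```

```bash
python3 - <<'E'
from h import *
w=snap("wrist","4");s=ctrl.read_state();R=np.array(s["tool_rot"]);print(s["tcp_pos"],R,s["joint_positions"],s["wrist_force"])
g=np.array([.626,-.143,.214])+R[:,1]*.005;print(R.T@(g-s["tcp_pos"]))
for p in([.626,-.143,.252],[.626,-.143,.214],[.626,-.143,.12]):print("px",proj(w,p,True))
E
```

```text
[ 0.62963981 -0.14256797  0.21222704] [[ 0.59574869  0.73525822  0.32323188]
 [-0.18011986 -0.26988784  0.94589502]
 [ 0.78271344 -0.6217362  -0.02835071]] [-11.46127188  -7.38472801 134.12962176 -73.52417217   7.09276637
 -13.23866682] [ 1.08475418 -0.15063826  0.08267948]
[-0.00070287  0.00133808 -0.00163542]
px [253.49705461 338.87881907]
px [256.11720032 257.82203089]
px [261.1718819   99.84615299]
```

View pics/wrist4.png

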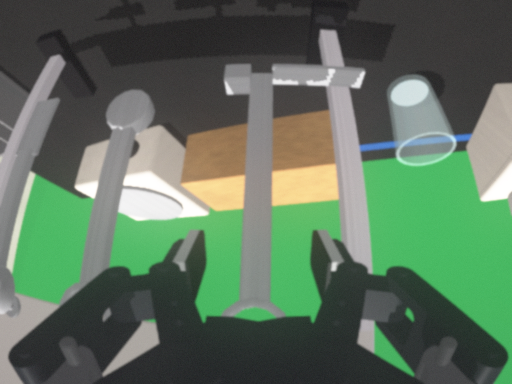

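Wrist view: the handle at column 258 lies midway between the pads (203 and 313), and nothing is touching. Closing the gripper.

Emit:
send_rows --pt "0 0 0 0 0.02" --pt "0 0 0 0 0.0" --pt "0 0 0 0 0.0" --pt "0 0 0 0 0.0" --pt "0 0 0 0 0.0"

```text
time: 13.43
tcp_pos: [0.6301, -0.1428, 0.2115]
tool_rot: [[0.597, 0.735, 0.323], [-0.18, -0.27, 0.946], [0.782, -0.623, -0.029]]
wrist_force: [-2.8, 0.1, 2.6]
width: 0.0128
```

Emit:
send_rows --pt "0 0 0 0 0.0" --pt "0 0 0 0 0.0" --pt "0 0 0 0 0.0" --pt "0 0 0 0 0.0" --pt "0 0 0 0 0.0"

```text
time: 13.85
tcp_pos: [0.6303, -0.1428, 0.2114]
tool_rot: [[0.597, 0.734, 0.323], [-0.18, -0.27, 0.946], [0.782, -0.623, -0.029]]
wrist_force: [-3.0, 0.5, 5.5]
width: 0.013
```

Emit:
send_rows --pt "0.0037 -0.0029 0 0 0.0" --pt "0.0037 -0.0029 0 0 0.0" --pt "0.0037 -0.0029 0 0 0.0" --pt "0 0 0 0 0.0"

```text
time: 14.18
tcp_pos: [0.6298, -0.1424, 0.2241]
tool_rot: [[0.598, 0.733, 0.324], [-0.181, -0.27, 0.946], [0.781, -0.624, -0.028]]
wrist_force: [0.9, -0.5, -0.8]
width: 0.0128
```

```bash
python3 - <<'E'
from h import *
s=ctrl.read_state();print(s["tcp_pos"],s["tool_rot"],s["joint_positions"],s["wrist_force"])
E
```

```text
[ 0.62977038 -0.14235526  0.2240656 ] [[ 0.59814792  0.73304474  0.32382785]
 [-0.18138517 -0.26975921  0.9456899 ]
 [ 0.78058855 -0.62440002 -0.02839247]] [-11.4111795   -8.44170445 133.43170379 -60.01429206   7.92319349
 -26.79095855] [ 0.90324948 -0.53652106 -0.75045549]
```

Emit:
send_rows --pt "0.0012 -0.001 0 0 0.0" --pt "-0.0062 -0.0078 -0.0003 0 0.0" --pt "-0.0062 -0.0078 -0.0003 0 0.0" --pt "-0.0062 -0.0078 -0.0003 0 0.0" --pt "0 0 0 0 0.0"

```text
time: 14.6
tcp_pos: [0.5989, -0.133, 0.2246]
tool_rot: [[0.599, 0.732, 0.324], [-0.181, -0.27, 0.946], [0.78, -0.625, -0.029]]
wrist_force: [-0.9, 0.7, -2.1]
width: 0.0127
```

Emit:
send_rows --pt "-0.0093 -0.0117 -0.0004 0 0.0" --pt "-0.0093 -0.0117 -0.0004 0 0.0" --pt "-0.0093 -0.0117 -0.0004 0 0.0" --pt "-0.0093 -0.0117 -0.0004 0 0.0" --pt "0 0 0 0 0.0"

```text
time: 15.02
tcp_pos: [0.5419, -0.1152, 0.2251]
tool_rot: [[0.599, 0.733, 0.324], [-0.181, -0.27, 0.946], [0.78, -0.625, -0.029]]
wrist_force: [-0.0, -0.4, -1.9]
width: 0.0128
```

```bash
python3 - <<'E'
from h import *
w=snap("wrist","5");snap("side","5");snap("top","5")
s=ctrl.read_state();print(s["tcp_pos"],s["tool_rot"],s["joint_positions"],s["wrist_force"])
a=cv2.imread("pics/wrist5.png");b=cv2.imread("pics/side5.png")[100:292,180:380];c=cv2.imread("pics/top5.png")[90:240,220:400]
o=np.zeros((600,800,3),np.uint8);o[:384,:512]=a;o[384:600,:225]=cv2.resize(b,(225,216));o[384:600,240:499]=cv2.resize(c,(259,216))
b2=cv2.imread("pics/side5.png")[130:330,220:340];o[:480,512:800]=cv2.resize(b2,(288,480),interpolation=cv2.INTER_CUBIC)
cv2.imwrite("pics/v5.png",o)
E
```

```text
[ 0.54485925 -0.1156484   0.22717996] [[ 0.59644628  0.73477043  0.32305457]
 [-0.18017699 -0.26964681  0.94595288]
 [ 0.78216883 -0.62241708 -0.02844111]] [ -9.64450588 -21.01842339 142.25980742 -47.01542754  11.2516258
 -39.03665898] [ 0.02453981 -0.0572106  -2.24063453]
```

View pics/v5.png

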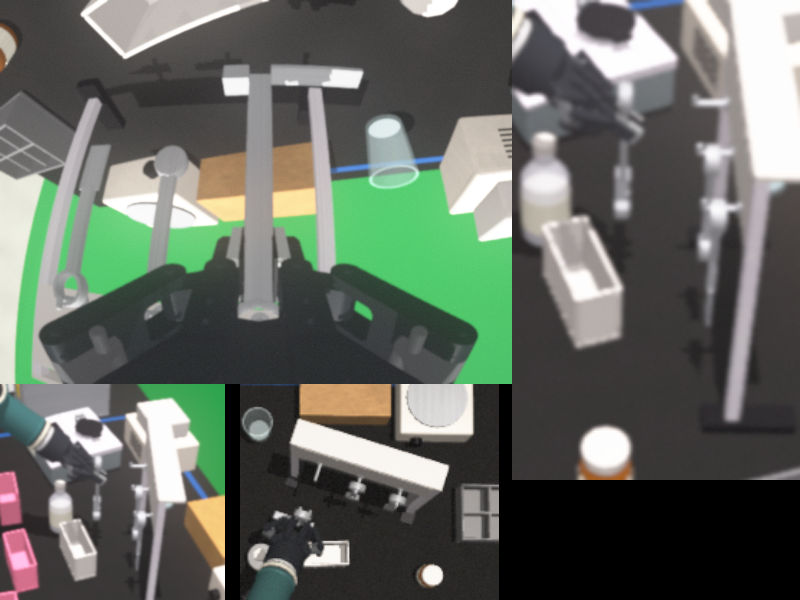

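Views: the key is held, clear of the rack, with its handle at column 260, blade from (272,76) to (362,79) and heel at (223,80). Scoop and scraper still hang, and the bottle and caddy are untouched. Next I'll fit the key in the grip, check reach along the lever path and plan it.

```bash
cat > key.py <<'E'
from h import *
from kin import ik,fk,P,Ro,least_squares
w=load("wrist5")
R5=np.array([[.59645,.73477,.32305],[-.18018,-.26965,.94595],[.78217,-.62242,-.02844]]);x5=np.array([.54486,-.11565,.22718])
def keyT(p):  # pitch, slide d, depth s in tool frame
    a,d,s=p; # key y = tool z; key z = tool(cos(a)*x - sin(a)*y)
    kz=np.array([np.cos(a),-np.sin(a),0]);ky=np.array([0,0,1.]);kx=np.cross(ky,kz);K=np.c_[kx,ky,kz]
    o=np.array([0,-.005,0])+kz*d+kx*s;return K,o
def pt(p,q):K,o=keyT(p);return x5+R5@(o+K@q)
obs=[((0,.067,-.152),(361,79)),((0,-.023,-.143),(223.5,82)),((0,0,-.13),(260,100))]
f=lambda p:np.concatenate([(proj(w,pt(p,np.array(a)),True)-b)*[1,1 if a[2]!=-.13 else 0] for a,b in obs]+[(np.array(p)-[np.radians(39),.038,0])*[20,600,600]])
r5=least_squares(f,[np.radians(39),.038,0]);KP=r5.x
K,o=keyT(KP);TIP=o+K@[0,.067,-.1535];FOOT=o+K@[0,0,-.155]   # in tool frame
def tcp_for_tip(tip,R): return np.array(tip)-R@TIP
E
python3 - <<'E'
from key import *
print(np.degrees(KP[0]),KP[1:],r5.fun.round(2));print("TIP tool",TIP.round(4),"tip,foot now",(x5+R5@TIP).round(4),(x5+R5@FOOT).round(4),"key z",(R5@K[:,2]).round(3))
s5=load("side5");o_,d_=ray(s5,220+(622-512)/2.4,130+205/2.4);foot=x5+R5@FOOT;print("side foot ray miss",foot-(o_+d_*((foot-o_)@d_)),"pred px",proj(s5,foot),proj(s5,x5+R5@TIP))
ps=np.radians(9.3);M=np.array([[np.cos(ps),-np.sin(ps)],[np.sin(ps),np.cos(ps)]])
hinge=np.array([.618,.315]);
q=np.array([12,-8,130,-55,20,-25.])
def t(th,r=.102,dx=0):
    yy=-r*np.cos(th)+.0035*np.sin(th);z=.115+r*np.sin(th)-.0035*np.cos(th)-.0015
    return np.r_[hinge+M@[dx,yy],z]
W=[np.r_[hinge+M@[0,-.145],.19],np.r_[hinge+M@[0,-.145],.103],np.r_[hinge+M@[0,-.102],.103]]+[t(a) for a in(0,.3,.6,.9,1.2,1.5)]
for w_ in W:
    x=tcp_for_tip(w_,R5);q,e=ik(x,R5,q);print(w_.round(3),x.round(3),q.round(0),round(e,3))
E
```

```text
35.78026055723701 [ 0.03482179 -0.00093712] [ 0.8  -1.14 -0.48  1.78  0.28 -0.   -1.12 -1.91 -0.56]
TIP tool [-0.0968  0.0636  0.067 ] tip,foot now [ 0.5555 -0.052   0.1099] [ 0.5338 -0.1154  0.1103] key z [0.054 0.011 0.998]
side foot ray miss [-0.00560594  0.00363374  0.00192468] pred px [263.56950343 214.42982587] [264.4891434  199.22800718]
[0.641 0.172 0.19 ] [0.631 0.108 0.307] [ 24.  -9. 124. -59.  39.  -8.] 0.0
[0.641 0.172 0.103] [0.631 0.108 0.22 ] [ 24.  -3. 129. -73.  35.   8.] 0.0
[0.634 0.214 0.103] [0.624 0.151 0.22 ] [ 29.  -1. 127. -71.  39.  11.] 0.0
[0.634 0.214 0.11 ] [0.624 0.151 0.227] [ 29.  -1. 127. -70.  39.   9.] 0.0
[0.634 0.22  0.14 ] [0.623 0.156 0.258] [ 30.  -3. 125. -66.  41.   4.] 0.0
[0.631 0.234 0.168] [0.621 0.17  0.285] [ 32.  -5. 123. -63.  44.   1.] 0.0
[0.628 0.255 0.191] [0.617 0.191 0.308] [ 34.  -5. 121. -60.  47.  -1.] 0.0
[0.623 0.282 0.207] [0.613 0.218 0.325] [ 37.  -4. 118. -59.  50.  -1.] 0.0
[0.619 0.311 0.215] [0.608 0.248 0.332] [ 40.  -3. 116. -58.  53.  -0.] 0.0
```

Emit:
send_rows --pt "0.0176 -0.014 -0.0006 0 0.0" --pt "0.0176 -0.014 -0.0006 0 0.0" --pt "0.0176 -0.014 -0.0006 0 0.0" --pt "0.0176 -0.014 -0.0006 0 0.0" --pt "0.0015 0.0005 0.0145 0 0.0"

```text
time: 15.58
tcp_pos: [0.5535, -0.1039, 0.3252]
tool_rot: [[0.589, 0.74, 0.326], [-0.181, -0.272, 0.945], [0.788, -0.615, -0.027]]
wrist_force: [0.9, -0.4, 0.2]
width: 0.013
```

Emit:
send_rows --pt "0.0015 0.0005 0.0291 0 0.0" --pt "0.0015 0.0005 0.0291 0 0.0" --pt "0.0015 0.0005 0.0291 0 0.0" --pt "0.0015 0.0005 0.0291 0 0.0" --pt "0.0015 0.0005 0.0291 0 0.0"

```text
time: 16.0
tcp_pos: [0.6048, 0.0335, 0.3176]
tool_rot: [[0.597, 0.735, 0.323], [-0.181, -0.269, 0.946], [0.782, -0.623, -0.028]]
wrist_force: [1.0, -0.3, -1.3]
width: 0.013
```

Emit:
send_rows --pt "0.0015 0.0005 0.0291 0 0.0" --pt "0.0015 0.0005 0.0291 0 0.0" --pt "0.0 0.0 0.0145 0 0.0" --pt "0 0 0 0 0.0" --pt "0 0 0 0 0.0"

```text
time: 16.42
tcp_pos: [0.6302, 0.1008, 0.3161]
tool_rot: [[0.599, 0.733, 0.322], [-0.18, -0.269, 0.946], [0.781, -0.624, -0.029]]
wrist_force: [0.2, -1.1, -2.8]
width: 0.0133
```

```bash
python3 - <<'E'
from h import *
from key import TIP,FOOT
w=snap("wrist","6");sd=snap("side","6")
s=ctrl.read_state();R=np.array(s["tool_rot"]);x=np.array(s["tcp_pos"]);print(x,R,s["joint_positions"].round(1),s["width"])
print("tip",x+R@TIP,"px",proj(w,x+R@TIP,True),proj(sd,x+R@TIP),"lip px",[proj(c,[.636,.203,.1115],f).round(1) for c,f in((w,True),(sd,False))],"hinge",proj(w,[.618,.315,.115],True))
a=cv2.imread("pics/wrist6.png");b=cv2.imread("pics/side6.png")[105:205,190:310]
o=np.zeros((600,800,3),np.uint8);o[:384,:512]=a;o[384:600,:260]=cv2.resize(b,(260,216),interpolation=cv2.INTER_CUBIC)
cv2.imwrite("pics/v6.png",o)
E
```

```text
[0.62941153 0.09913025 0.31604445] [[ 0.59829534  0.7328059   0.32409597]
 [-0.18082096 -0.27056346  0.94556819]
 [ 0.78060647 -0.62433238 -0.02937019]] [ 22.9  -9.9 124.  -57.7  39.2 -11.1] 0.012883009992364703
tip [0.63982176 0.16277625 0.19876731] px [358.56212622  70.1809075 ] [271.02114782 131.302626  ] lip px [array([384. ,  -5.7]), array([265.6, 147.5])] hinge [500.88052215 -21.0937463 ]
```

View pics/v6.png

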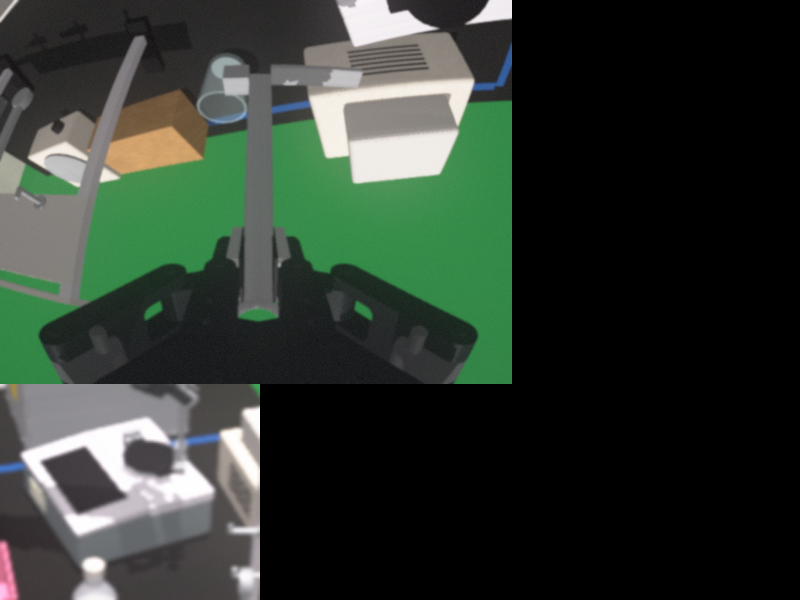

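The wrist view shows the cover only at its top edge (lip near (390,5)), and the key unchanged in the grip. I'll descend beside the lip and look again.

Emit:
send_rows --pt "-0.0131 0.0105 0.0005 0 0.0" --pt "-0.0131 0.0105 0.0005 0 0.0" --pt "-0.0131 0.0105 0.0005 0 0.0" --pt "-0.0131 0.0105 0.0005 0 0.0" --pt "-0.0131 0.0105 0.0005 0 0.0"

```text
time: 16.93
tcp_pos: [0.6293, 0.0982, 0.2322]
tool_rot: [[0.597, 0.733, 0.325], [-0.182, -0.271, 0.945], [0.781, -0.623, -0.028]]
wrist_force: [0.9, -0.5, -1.2]
width: 0.0126
```

Emit:
send_rows --pt "0 0 0 0 0.0" --pt "0 0 0 0 0.0"

```text
time: 17.1
tcp_pos: [0.6287, 0.0982, 0.2314]
tool_rot: [[0.599, 0.732, 0.325], [-0.181, -0.272, 0.945], [0.78, -0.625, -0.031]]
wrist_force: [-0.6, -0.5, -0.6]
width: 0.0129
```

```bash
python3 - <<'E'
from h import *
from key import TIP,FOOT
w=snap("wrist","7");sd=snap("side","7")
s=ctrl.read_state();R=np.array(s["tool_rot"]);x=np.array(s["tcp_pos"]);print(x,R,s["joint_positions"].round(1),s["wrist_force"])
print("tip",x+R@TIP,"px",proj(w,x+R@TIP,True),proj(sd,x+R@TIP),"lip px",[proj(c,[.636,.203,.1115],f).round(1) for c,f in((w,True),(sd,False))],"hinge",proj(w,[.618,.315,.115],True))
a=cv2.imread("pics/wrist7.png")[0:150,200:512];b=cv2.imread("pics/side7.png")[115:165,230:300]
o=np.zeros((600,800,3),np.uint8);o[:375,:780]=cv2.resize(a,(780,375),interpolation=cv2.INTER_CUBIC);o[380:600,:308]=cv2.resize(b,(308,220),interpolation=cv2.INTER_CUBIC)
cv2.imwrite("pics/v7.png",o)
E
```

```text
[0.63011219 0.09920178 0.23412451] [[ 0.5962794   0.73437449  0.32426068]
 [-0.18155858 -0.27009217  0.94556158]
 [ 0.78197657 -0.6226912  -0.02771841]] [ 22.9  -4.3 128.6 -70.2  34.6   4.6] [ 0.18191307  0.09791855 -0.76503348]
tip [0.64082846 0.16294875 0.11692981] px [364.00436822  75.33731683] [270.61115744 152.4904689 ] lip px [array([419.4,  59. ]), array([265.6, 147.5])] hinge [557.09424508  43.55279567]
```

View pics/v7.png

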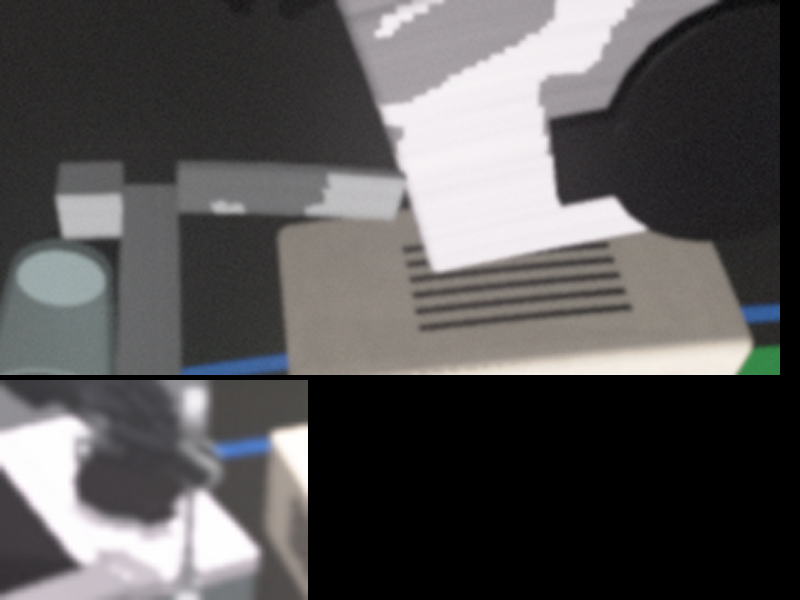

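View: tip end at px (360,79) full-frame, lip outer edge from (419,47) to (423,83), middle (421,65), and the deck's far-right corner at (372,108). I'll compute tip relative to lip from this same picture.

```bash
python3 - <<'E'
from h import *
from key import TIP
from kin import ik
w=load("wrist7")
a=onz(w,419.3,47.2,.1115,True);b=onz(w,423.2,82.8,.1115,True);c=onz(w,421.2,65,.1115,True);k=onz(w,372,108,.095,True)
print("lip ends",a.round(4),b.round(4),"mid",c.round(4),"len",np.linalg.norm(b-a),"yaw",np.degrees(np.arctan2(*(b-a)[[1,0]])),"corner",k.round(4))
ps=np.radians(9.3);M=np.array([[np.cos(ps),-np.sin(ps)],[np.sin(ps),np.cos(ps)]])
print("lip pred from corner",k[:2]+M@[52-115,-77+120]*np.array(.001) if 0 else k[:2]+M@(np.array([52-115,-77+120])*.001))
s=ctrl.read_state();R=np.array(s["tool_rot"]);x=np.array(s["tcp_pos"]);tip=x+R@TIP
for z in(.114,.117,.12):print("tip by ray",z,onz(w,360,79,z,True).round(4))
print("tip model",tip, x)
E
```

```text
lip ends [0.6254 0.2021 0.1115] [0.6603 0.2083 0.1115] mid [0.6418 0.2048 0.1115] len 0.035455264297168484 yaw 10.086827512164914 corner [0.7051 0.1713 0.095 ]
lip pred from corner [0.63601612 0.20354654]
tip by ray 0.114 [0.6469 0.1604 0.114 ]
tip by ray 0.117 [0.6438 0.16   0.117 ]
tip by ray 0.12 [0.6407 0.1597 0.12  ]
tip model [0.64082846 0.16294875 0.11692981] [0.63011219 0.09920178 0.23412451]
```

Emit:
send_rows --pt "-0.0053 0.0042 0.0002 0 0.0" --pt "-0.0053 0.0042 0.0002 0 0.0" --pt "0 0 0 0 0.0" --pt "0 0 0 0 0.0"

```text
time: 17.53
tcp_pos: [0.63, 0.0998, 0.2204]
tool_rot: [[0.597, 0.734, 0.324], [-0.181, -0.27, 0.946], [0.782, -0.623, -0.028]]
wrist_force: [-0.5, 0.4, -1.2]
width: 0.0128
```

Emit:
send_rows --pt "-0.0025 -0.0036 0.0095 0 0.0" --pt "-0.0025 -0.0036 0.0095 0 0.0" --pt "-0.0025 -0.0036 0.0095 0 0.0" --pt "0 0 0 0 0.0" --pt "0 0 0 0 0.0"

```text
time: 17.95
tcp_pos: [0.6265, 0.1326, 0.2195]
tool_rot: [[0.598, 0.734, 0.321], [-0.179, -0.268, 0.946], [0.781, -0.624, -0.029]]
wrist_force: [-0.0, 0.1, -1.5]
width: 0.0132
```

```bash
python3 - <<'E'
from h import *
from key import TIP
w=snap("wrist","8");sd=snap("side","8")
s=ctrl.read_state();R=np.array(s["tool_rot"]);x=np.array(s["tcp_pos"]);print(x,R[:,1],s["joint_positions"].round(1),s["wrist_force"])
print("tip",x+R@TIP)
a=cv2.imread("pics/wrist8.png")[0:150,200:512]
cv2.imwrite("pics/v8.png",cv2.resize(a,(780,375),interpolation=cv2.INTER_CUBIC))
E
```

```text
[0.62622501 0.13146361 0.21905338] [ 0.73358198 -0.26947079 -0.6238934 ] [ 26.9  -1.7 128.  -71.8  37.    9.4] [-0.01424908  0.36435707 -1.88698637]
tip [0.63662095 0.19513666 0.10178966]
```

View pics/v8.png

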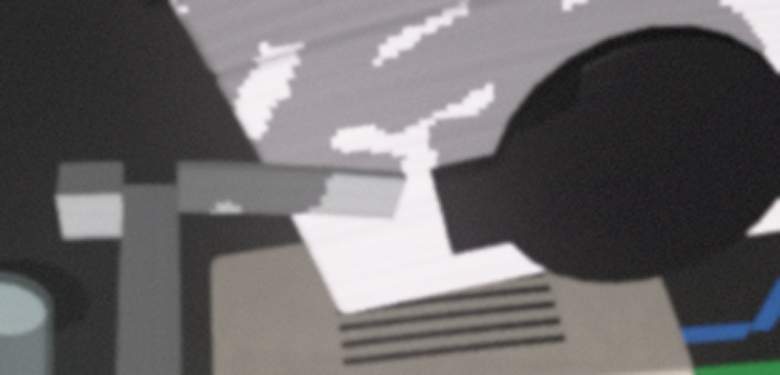

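View: the tip at (398,197) in the crop is about 12 mm short of the lip's edge (443,210) and in line with it, with no deck contact. Inserting.

Emit:
send_rows --pt "-0.0017 -0.0023 0.0052 0 0.0" --pt "-0.0017 -0.0023 0.0052 0 0.0" --pt "-0.0016 -0.0023 0.0053 0 0.0" --pt "0 0 0 0 0.0"

```text
time: 18.38
tcp_pos: [0.6234, 0.1499, 0.2192]
tool_rot: [[0.598, 0.734, 0.322], [-0.18, -0.268, 0.946], [0.781, -0.624, -0.028]]
wrist_force: [0.2, 0.3, -1.6]
width: 0.013
```

Emit:
send_rows --pt "-0.0016 -0.0023 0.0052 0 0.0" --pt "0 0 0 0 0.0" --pt "0 0 0 0 0.0"

```text
time: 18.63
tcp_pos: [0.6223, 0.1548, 0.2191]
tool_rot: [[0.598, 0.734, 0.323], [-0.18, -0.269, 0.946], [0.781, -0.624, -0.029]]
wrist_force: [-0.5, -0.9, -1.8]
width: 0.0123
```

```bash
python3 - <<'E'
from h import *
from key import TIP
s=ctrl.read_state();R=np.array(s["tool_rot"]);x=np.array(s["tcp_pos"]);tip=x+R@TIP
print(x,s["joint_positions"].round(1),s["wrist_force"]);print("tip",tip)
ps=np.radians(9.3);M=np.array([[np.cos(ps),-np.sin(ps)],[np.sin(ps),np.cos(ps)]]);h=np.array([.6185,.316])
print("tip in meter rel hinge",M.T@(tip[:2]-h))
off=M.T@(tip[:2]-h);r=-off[1];p=tip.copy()
for th in(0,.2,.4,.6,.8,1.0,1.2,1.35,1.48):
    yy=-r*np.cos(th)+.0035*np.sin(th);z=.115+r*np.sin(th)-.0035*np.cos(th)-.0015
    t=np.r_[h+M@[off[0],yy],z];print(th,t.round(4),"tool step",(R.T@(t-p)).round(4));p=t
E
```

```text
[0.62234515 0.15484139 0.21908213] [ 29.8  -0.7 127.  -71.1  39.2  10.6] [-0.52754334 -0.93590036 -1.81246885]
tip [0.63276462 0.21853826 0.10183343]
tip in meter rel hinge [-0.00167306 -0.09848589]
0 [0.6328 0.2185 0.11  ] tool step [ 0.0064 -0.0051 -0.0002]
0.2 [0.6323 0.2212 0.1296] tool step [ 0.0146 -0.0133  0.0018]
0.4 [0.6313 0.2276 0.1486] tool step [ 0.0131 -0.0143  0.0052]
0.6 [0.6297 0.2375 0.1662] tool step [ 0.011  -0.0148  0.0083]
0.8 [0.6275 0.2505 0.1817] tool step [ 0.0085 -0.0147  0.0112]
1.0 [0.625  0.2661 0.1945] tool step [ 0.0056 -0.0141  0.0136]
1.2 [0.6221 0.2837 0.204 ] tool step [ 0.0026 -0.0128  0.0155]
1.35 [0.6198 0.2978 0.2088] tool step [-0.0002 -0.0085  0.0124]
1.48 [0.6177 0.3104 0.2113] tool step [-0.0016 -0.0064  0.0111]
```

Emit:
send_rows --pt "0.0064 -0.0051 0 0 0.0" --pt "0.0073 -0.0066 0.0009 0 0.0" --pt "0.0073 -0.0066 0.0009 0 0.0" --pt "0.0066 -0.0072 0.0026 0 0.0" --pt "0.0066 -0.0072 0.0026 0 0.0"

```text
time: 19.05
tcp_pos: [0.6205, 0.1628, 0.2655]
tool_rot: [[0.599, 0.732, 0.325], [-0.18, -0.272, 0.945], [0.78, -0.625, -0.031]]
wrist_force: [-0.3, -0.9, -1.9]
width: 0.013
```

```bash
python3 - <<'E'
from h import *
from key import TIP
s=ctrl.read_state();R=np.array(s["tool_rot"]);x=np.array(s["tcp_pos"]);tip=x+R@TIP
print("tip",tip,s["wrist_force"],s["wrist_torque"],s["width"])
w=snap("wrist","9");np.save("q.npy",s["joint_positions"])
g=cv2.cvtColor(w["img"],cv2.COLOR_RGB2GRAY);print(proj(w,tip,True))
print(g[20:150:8,360:512:8])
E
```

```text
tip [0.63085231 0.2262582  0.14817827] [-0.30224613 -0.94700998 -1.92035933] [-0.1233982   0.6819595  -0.16773001] 0.012981346462087526
[361.23320193  70.61548083]
[[ 93 116  61  34  29  18  25  31  32  34  30  31  36  39 122 167 186 233
  231]
 [102 116  36  33  28  27  27  32  31  30  29  32  33  40 120 176 188 236
  235]
 [146  44  39  32  30  33  31  34  33  32  35  33  35  61 227 182 185 238
  238]
 [172  43  41  33  33  35  34  31  36  33  33  30  95 240 240 238 237 237
  237]
 [181  46  38  43  38  36  33  33  34  35  30  32 236 239 239 240 239 238
  231]
 [ 78  48  50  43  39  37  33  36  37  34  37  38 222 139  61  45  42  64
   91]
 [ 52  50  48  39  35  37  36  34  31  35  34  42  44  43  40  43  43  89
   61]
 [ 54  47  46  44  38  38  34  37  33  33  37  44  45  44  39  44  40  91
   42]
 [ 55  51  44  43  40  40  38  39  37  40  43  44  41  48  43  41  74  81
   39]
 [ 55  49  51  43  42  39  41  39 127 113  48  46  43  45  44  45  92  41
   43]
 [ 53 106 120  46  48  53 118 135 136 137  50  44  48  44  44  47  87  39
   40]
 [127 125 107  80 112 141 140 137 138 138  55  49  46  46  46  89  46  43
   41]
 [136 137 138 135 137 138 139 141 140 140 134  96  90  87  74  44  43  44
   41]
 [143 150 164 180 199 213 222 228 233 237 225  49  48  43  44  45  44  46
   51]
 [236 239 239 240 241 241 238 238 239 238 135 111 109 106 106 105 103 104
  105]
 [190 152 135 133 134 136 134 222 238 238 112 109 109 107 107 106 104 104
  103]
 [137 137 137 137 138 138 135 238 237 229 111 108 109 106 107 107 108 104
  103]]
```

The cover is rising with the blade (its dark disc now reaches the tip in the wrist image). Continuing the arc.

Emit:
send_rows --pt "0.0055 -0.0074 0.0041 0 0.0" --pt "0.0055 -0.0074 0.0041 0 0.0" --pt "0.0043 -0.0073 0.0056 0 0.0" --pt "0.0043 -0.0073 0.0056 0 0.0" --pt "0.0028 -0.007 0.0068 0 0.0"

```text
time: 19.52
tcp_pos: [0.6163, 0.195, 0.3066]
tool_rot: [[0.597, 0.734, 0.324], [-0.181, -0.27, 0.946], [0.781, -0.623, -0.028]]
wrist_force: [-0.5, -0.8, -1.7]
width: 0.0128
```

Emit:
send_rows --pt "0.0028 -0.007 0.0068 0 0.0" --pt "0.0013 -0.0064 0.0078 0 0.0" --pt "0.0013 -0.0064 0.0078 0 0.0" --pt "0.0 -0.0043 0.0062 0 0.0" --pt "0.0 -0.0043 0.0062 0 0.0"

```text
time: 19.93
tcp_pos: [0.6097, 0.2351, 0.3266]
tool_rot: [[0.598, 0.734, 0.323], [-0.18, -0.269, 0.946], [0.781, -0.624, -0.029]]
wrist_force: [0.6, -0.5, -3.1]
width: 0.0131
```

Emit:
send_rows --pt "-0.0008 -0.0032 0.0056 0 0.0" --pt "-0.0008 -0.0032 0.0056 0 0.0" --pt "0 0 0 0 0.0" --pt "0 0 0 0 0.0"

```text
time: 20.27
tcp_pos: [0.6079, 0.2472, 0.3288]
tool_rot: [[0.598, 0.734, 0.323], [-0.18, -0.269, 0.946], [0.781, -0.624, -0.028]]
wrist_force: [0.2, 0.3, -2.0]
width: 0.0128
```

```bash
python3 - <<'E'
from h import *
from key import TIP
s=ctrl.read_state();R=np.array(s["tool_rot"]);x=np.array(s["tcp_pos"]);tip=x+R@TIP
print("tip",tip,R,s["wrist_force"],s["width"],s["joint_positions"].round(1))
snap("wrist","10");sd=snap("side","10");t=snap("top","10");
a=cv2.imread("pics/wrist10.png");b=cv2.imread("pics/side10.png")[90:190,190:310];c=cv2.imread("pics/top10.png")[120:230,90:210]
t0=load("top0")["img"]
for n,u,v in(("disc0",146,157),("disc1",140,160),("stage",144,157)):print(n,t0[v,u],t["img"][v,u])
print(proj(t,[.6275,.262,.11]),t["img"][145:170:4,115:180:5].mean(2).astype(int))
E
```

```text
tip [0.61832491 0.31098109 0.21156767] [[ 0.59791169  0.73379561  0.32256103]
 [-0.18048992 -0.26882996  0.9461257 ]
 [ 0.78097695 -0.62391863 -0.02829386]] [ 0.20715583  0.30864856 -2.00020287] 0.012828825435770411 [ 40.   -2.7 116.1 -58.3  52.7  -0.3]
disc0 [52 49 50] [226 231 229]
disc1 [49 45 46] [78 78 80]
stage [49 51 50] [234 241 238]
[145.56963484 158.15677238] [[252  26 231 245 253 253 253 253 253 253 253 253 253]
 [252  24 196 205 210 226 223 252 253 253 253 253 253]
 [ 53  48  76 126 109 107 227 227 253 253 254 254 253]
 [ 41  50  38 111  49  85 221 225 194 253 253 253 254]
 [ 51  34  31  48  52  80 217 144 228 253 253 254 254]
 [ 49  50  51  34  95  54 136 101 253 253 254 254 254]
 [ 43  47  36  41 246  54 253 250 253 253 252 226 251]]
```

Emit:
send_rows --pt "-0.0014 -0.0019 0.0044 0 0.0" --pt "0 0 0 0 0.0" --pt "0.0064 0.009 -0.0206 0 0.0" --pt "0.0064 0.009 -0.0206 0 0.0" --pt "0.0064 0.009 -0.0206 0 0.0"

```text
time: 20.83
tcp_pos: [0.6184, 0.1821, 0.3286]
tool_rot: [[0.598, 0.734, 0.322], [-0.18, -0.269, 0.946], [0.781, -0.624, -0.029]]
wrist_force: [-0.9, -0.2, -1.1]
width: 0.0129
```

Emit:
send_rows --pt "0.0064 0.009 -0.0206 0 0.0" --pt "0.019 -0.015 -0.01 0 0.0" --pt "0.019 -0.015 -0.01 0 0.0" --pt "0 0 0 0 0.0"

```text
time: 21.17
tcp_pos: [0.6179, 0.1404, 0.3849]
tool_rot: [[0.591, 0.739, 0.325], [-0.183, -0.269, 0.945], [0.786, -0.618, -0.024]]
wrist_force: [0.5, -0.4, -0.1]
width: 0.0127
```

```bash
python3 - <<'E'
from h import *
s=ctrl.read_state();print(s["tcp_pos"],s["joint_positions"].round(1),s["wrist_force"])
t=snap("top","11");sd=snap("side","11");t0=load("top0")
ps=np.radians(9.3);M=np.array([[np.cos(ps),-np.sin(ps)],[np.sin(ps),np.cos(ps)]]);h=np.array([.6185,.316])
for n,c in(("before",t0),("after",t)):
    print(n,[int(c["img"][tuple(np.round(proj(c,np.r_[h+M@[0,-r],.117])[::-1]).astype(int))].mean()) for r in(.11,.1,.09,.08,.07,.06,.05,.04,.03,.02,.01)])
# predicted top-view px of upright lip at angles
for th in(1.25,1.4,1.55,1.7):print(th,proj(t,np.r_[h+M@[0,-.114*np.cos(th)],.115+.114*np.sin(th)]).round(1))
g=t["img"].mean(2);print(g[142:176:2,108:172:4].astype(int))
E
```

```text
[0.61793205 0.14037476 0.38487621] [ 28.5 -12.  118.4 -52.9  47.6 -15. ] [ 0.52685574 -0.43562091 -0.0883793 ]
before [57, 58, 51, 55, 55, 50, 52, 50, 48, 46, 51]
after [138, 103, 53, 44, 56, 54, 55, 67, 85, 52, 253]
1.25 [130.6 152.6]
1.4 [124.7 153.2]
1.55 [118.9 153.9]
1.7 [113.3 154.8]
[[ 46  46  43  33 121 248 251 253 254 253 254 254 254 197 228 191]
 [ 58 194 250  26 240 253 253 253 254 254 252 222 247 115 206 178]
 [252 253 253  24 129 253 254 254 254 216  55  53 118  71  94 137]
 [253 253 236  17  26 253 254 254 161  54  53  48  52  39  66 105]
 [252 253  93  16  23 253 253 109  53  46 105  50  48  39 141  52]
 [253 253 147  18  17 243 246  55  94  38  56  54  46 136 165  54]
 [252 252 194  20  19 214 246  43  93  37  47  53  35 162  55  44]
 [252 252 234  23  20 117 248 104 107  38  53  49  53 129  52  37]
 [252 253 246  16  21  89 247  90  67  55  59  45  52  58  52  47]
 [252 253 253  28  21  71 253 199  57  56  50  42  57  53  42  99]
 [253 252 252  36  15  67 254 250  45  49  52  51  56  55  54 247]
 [252 252 253 131  19  82 254 197  51  56  51  54  42  46  58 232]
 [253 253 253 248  24 113 253  47  50  51  56  58  53  50  55 131]
 [253 253 253 252  25 124 252  49  53  58  55  55  54  57  53  72]
 [253 253 253 253  14 191 162  50  57  55  56  57  53  45  59  52]
 [253 253 253 253 251 195  50  50  56  57  55  54  51  43  52  63]
 [253 253 253 253 253 248  48 117  50  65  52  53  49  47  39 117]]
```

The cover stands upright in the top view: a thin dark band at columns 119–126, where about 1.5 rad is predicted. Moving to the caddy.

Emit:
send_rows --pt "-0.0026 0.0022 -0.0305 0 0.0" --pt "-0.0026 0.0022 -0.0305 0 0.0" --pt "-0.0026 0.0022 -0.0305 0 0.0" --pt "-0.0026 0.0022 -0.0305 0 0.0" --pt "-0.0026 0.0022 -0.0305 0 0.0"

```text
time: 21.68
tcp_pos: [0.5662, -0.0037, 0.3623]
tool_rot: [[0.601, 0.732, 0.322], [-0.179, -0.269, 0.946], [0.779, -0.626, -0.03]]
wrist_force: [-0.1, -0.1, -1.7]
width: 0.0127
```

Emit:
send_rows --pt "-0.0026 0.0022 -0.0305 0 0.0" --pt "-0.0026 0.0022 -0.0305 0 0.0" --pt "-0.0026 0.0022 -0.0305 0 0.0" --pt "-0.0026 0.0022 -0.0305 0 0.0" --pt "-0.0026 0.0022 -0.0305 0 0.0"

```text
time: 22.1
tcp_pos: [0.5199, -0.1399, 0.3499]
tool_rot: [[0.602, 0.73, 0.323], [-0.182, -0.268, 0.946], [0.778, -0.628, -0.029]]
wrist_force: [-0.2, 0.7, -1.8]
width: 0.0132
```

```bash
python3 - <<'E'
from h import *
from key import TIP,FOOT,K
from kin import *
s=ctrl.read_state();R=np.array(s["tool_rot"]);x=np.array(s["tcp_pos"]);print(s["time"],x,R,s["joint_positions"].round(1))
print("foot",x+R@FOOT,"tip",x+R@TIP)
# feasibility at caddy for az,al,twist
H=np.array([0,0,0.])
for z in(.10,.012):
 for az in(-18,-10,0):
  for al in(30,35,40,45):
   for tw in(0,-12,-22):
    T=tool(az,al)@np.diag([-1,1,-1])@Ro.from_euler('y',tw,degrees=True).as_matrix()
    tip=T@K@[0,.09,0]; ft=np.array([.472,-.178,z]);
    if abs(tip[2])>.03: continue
    b=min((ik(ft-T@FOOT,T,np.r_[-25,-12,143,q4,10,-95-q4]) for q4 in(0,40)),key=lambda v:v[1])
    if b[1]<.01:print(z,az,al,tw,"blade yaw",round(np.degrees(np.arctan2(-tip[0],tip[1])),1),"dip mm",round(tip[2]*1000,1),"lean",round(np.degrees(np.arccos((T@K)[2,2])),1),b[0].round(0))
E
```

```text
22.1 [ 0.51989509 -0.13991497  0.34990831] [[ 0.60210417  0.73027415  0.32275414]
 [-0.18152286 -0.2684491   0.94603622]
 [ 0.77750885 -0.62819961 -0.02907287]] [-15.4 -32.1 134.8  -8.3  26.6 -81.7]
foot [ 0.50796876 -0.13943408  0.23315576] tip [ 0.52968553 -0.07603511  0.23270496]
0.1 -18 30 0 blade yaw -18.0 dip mm 0.0 lean 24.2 [ -25.  -13.  130.    6.   33. -101.]
0.1 -18 30 -12 blade yaw -7.6 dip mm -9.4 lean 25.4 [ -22.  -13.  130.    4.   33. -108.]
0.1 -18 30 -22 blade yaw 1.3 dip mm -16.9 lean 28.1 [ -20.  -14.  131.    1.   33. -114.]
0.1 -18 35 0 blade yaw -18.0 dip mm -0.0 lean 19.2 [ -26.  -17.  134.    9.   28. -104.]
0.1 -18 35 -12 blade yaw -8.1 dip mm -10.7 lean 20.9 [ -22.  -17.  134.    5.   28. -110.]
0.1 -18 35 -22 blade yaw 0.3 dip mm -19.3 lean 24.4 [ -20.  -17.  135.    2.   28. -115.]
0.1 -18 40 0 blade yaw -18.0 dip mm 0.0 lean 14.2 [ -26.  -20.  138.   14.   23. -109.]
0.1 -18 40 -12 blade yaw -8.8 dip mm -12.0 lean 16.7 [ -23.  -21.  138.    8.   23. -113.]
0.1 -18 40 -22 blade yaw -0.8 dip mm -21.7 lean 21.3 [ -20.  -21.  139.    3.   22. -116.]
0.1 -18 
[... 2264 characters left out ...]
-2.1 dip mm -23.8 lean 19.0 [ -20.  -14.  147.   33.    2. -146.]
0.012 -10 30 0 blade yaw -10.0 dip mm 0.0 lean 24.2 [ -27.   -5.  134.   21.   24. -125.]
0.012 -10 30 -12 blade yaw 0.4 dip mm -9.4 lean 25.4 [ -24.   -6.  135.   19.   23. -132.]
0.012 -10 30 -22 blade yaw 9.3 dip mm -16.9 lean 28.1 [ -22.   -7.  136.   16.   22. -138.]
0.012 -10 35 0 blade yaw -10.0 dip mm 0.0 lean 19.2 [ -29.   -8.  138.   33.   20. -137.]
0.012 -10 35 -12 blade yaw -0.1 dip mm -10.7 lean 20.9 [ -26.   -9.  139.   30.   18. -143.]
0.012 -10 35 -22 blade yaw 8.3 dip mm -19.3 lean 24.4 [ -23.  -10.  140.   25.   17. -146.]
0.012 0 30 0 blade yaw -0.0 dip mm 0.0 lean 24.2 [ -30.   -5.  133.   32.   28. -145.]
```

Emit:
send_rows --pt "-0.0223 0.0091 -0.0038 0 0.0" --pt "-0.0223 0.0091 -0.0038 0 0.0" --pt "-0.0223 0.0091 -0.0038 0 0.0" --pt "-0.0223 0.0091 -0.0038 0 0.0" --pt "-0.0223 0.0091 -0.0038 0 0.0"

```text
time: 22.52
tcp_pos: [0.4801, -0.1487, 0.2342]
tool_rot: [[0.603, 0.73, 0.323], [-0.182, -0.268, 0.946], [0.777, -0.629, -0.029]]
wrist_force: [0.6, 0.8, -1.1]
width: 0.0126
```

Emit:
send_rows --pt "-0.0188 -0.0233 0 0 0.0" --pt "-0.0188 -0.0233 0 0 0.0" --pt "0 0 0 0 0.0"

```text
time: 22.77
tcp_pos: [0.4453, -0.1341, 0.2602]
tool_rot: [[0.619, 0.715, 0.324], [-0.188, -0.265, 0.946], [0.762, -0.647, -0.03]]
wrist_force: [1.3, -0.2, -0.8]
width: 0.0133
```

```bash
cat > st.py <<'E'
from h import *
from key import TIP,FOOT,K
s=ctrl.read_state();R=np.array(s["tool_rot"]);x=np.array(s["tcp_pos"]);print(s["time"],x,R.round(3).tolist(),s["joint_positions"].round(1),s["wrist_force"].round(1))
print("alpha",np.degrees(np.arccos(-R[2,1])),"foot",x+R@FOOT,"tip",x+R@TIP,"keyz",R@K[:,2])
E
python3 st.py
```

```text
22.7667 [ 0.44527296 -0.13408785  0.26024622] [[0.619, 0.715, 0.324], [-0.188, -0.265, 0.946], [0.762, -0.647, -0.03]] [-19.2 -40.3 147.2  -2.1  23.4 -89.5] [ 1.3 -0.2 -0.8]
alpha 49.711510849991356 foot [ 0.43068472 -0.1327428   0.1438031 ] tip [ 0.45249568 -0.06937647  0.14331298] keyz [0.08428083 0.00236915 0.99643922]
```

Emit:
send_rows --pt "0 0 -0.015 0 0.0" --pt "-0.03 0 -0.01 0 0.0" --pt "-0.03 0 0 0 0.0" --pt "-0.03 0 0 0 0.0" --pt "0 0 0 0 0.0"

```text
time: 23.18
tcp_pos: [0.4251, -0.1568, 0.2409]
tool_rot: [[0.666, 0.673, 0.323], [-0.206, -0.25, 0.946], [0.717, -0.696, -0.028]]
wrist_force: [-0.3, -0.4, -1.2]
width: 0.0125
```

```bash
python3 st.py
```

```text
23.1833 [ 0.42506762 -0.15681015  0.24089296] [[0.666, 0.673, 0.323], [-0.206, -0.25, 0.946], [0.717, -0.696, -0.028]] [ -26.8  -39.7  147.3   10.1   27.1 -105.7] [-0.3 -0.4 -1.2]
alpha 45.87392991835192 foot [ 0.40320159 -0.15275498  0.12565816] tip [ 0.42505785 -0.08940358  0.12526655] keyz [ 0.1466652  -0.02080879  0.9889673 ]
```

Emit:
send_rows --pt "-0.035 0.003 0 0 0.0" --pt "-0.035 0.003 0 0 0.0" --pt "-0.035 0.003 0 0 0.0" --pt "0 0 0 0 0.0"

```text
time: 23.52
tcp_pos: [0.4127, -0.157, 0.2176]
tool_rot: [[0.714, 0.623, 0.32], [-0.223, -0.231, 0.947], [0.664, -0.747, -0.025]]
wrist_force: [-0.2, 0.1, -1.1]
width: 0.0129
```

```bash
python3 st.py
```

```text
23.5167 [ 0.41271592 -0.1569618   0.21755902] [[0.714, 0.623, 0.32], [-0.223, -0.231, 0.947], [0.664, -0.747, -0.025]] [ -27.9  -38.1  147.3   10.1   29.7 -106.7] [-0.2  0.1 -1.1]
alpha 41.637679609014995 foot [ 0.38293546 -0.14995367  0.10425572] tip [ 0.40468391 -0.08656443  0.10401251] keyz [ 0.21468018 -0.04624895  0.97558877]
```

Emit:
send_rows --pt "0.0133 -0.015 0 0 0.0" --pt "0.0133 -0.015 0 -0.09 0.0" --pt "0.01 0.01 0 -0.09 0.0" --pt "0.01 0.01 0 -0.09 0.0" --pt "0 0 0 0 0.0"

```text
time: 23.93
tcp_pos: [0.4417, -0.1627, 0.2569]
tool_rot: [[0.771, 0.626, 0.117], [0.041, -0.231, 0.972], [0.635, -0.745, -0.204]]
wrist_force: [-1.2, 0.8, -1.4]
width: 0.0127
```

```bash
python3 st.py; cat > cad.py <<'E'
from st import *
from kin import ik
t=load("top0")
c=np.mean([onz(t,*q,.08) for q in((256,199),(295,199),(295,216),(256,216))],0);print("caddy",c)
pts=np.array([[0,y,-.155] for y in(-.023,0,.067)])+0.; W=x+(R@K@pts.T).T+R@( -K@[0,0,-.155]+FOOT)
print("heel,foot,tip rel caddy (mm)",((W-c)*1000).round(1).tolist())
rim=W[1]+(R@K[:,2])*.08;print("handle 80mm up rel",((rim-c)*1000).round(1))
for z in(.135,.06,.02):
    tgt=np.array([.470,-.180,z]);d=tgt-W[1];q,e=ik(x+d,R,s["joint_positions"]);print(z,(R.T@d).round(4),q.round(0),round(e,3))
E
python3 cad.py
```

```text
23.9333 [ 0.44171272 -0.16274311  0.2568839 ] [[0.771, 0.626, 0.117], [0.041, -0.231, 0.972], [0.635, -0.745, -0.204]] [ -25.9  -35.1  141.9    7.1   31.7 -118.1] [-1.2  0.8 -1.4]
alpha 41.83528382588603 foot [ 0.40642915 -0.18166561  0.1465633 ] tip [ 0.41463645 -0.11628998  0.13431924] keyz [0.26009434 0.16836349 0.9507916 ]
23.9333 [ 0.44171272 -0.16274311  0.2568839 ] [[0.771, 0.626, 0.117], [0.041, -0.231, 0.972], [0.635, -0.745, -0.204]] [ -25.9  -35.1  141.9    7.1   31.7 -118.1] [-1.2  0.8 -1.4]
alpha 41.83528382588603 foot [ 0.40642915 -0.18166561  0.1465633 ] tip [ 0.41463645 -0.11628998  0.13431924] keyz [0.26009434 0.16836349 0.9507916 ]
caddy [ 0.47788207 -0.1576984   0.08      ]
heel,foot,tip rel caddy (mm) [[-74.1, -46.3, 71.3], [-71.5, -24.0, 66.6], [-63.6, 41.2, 52.9]]
handle 80mm up rel [-50.6 -10.5 142.6]
0.135 [0.0418 0.048  0.0114] [ -20.  -25.  138.   -0.   25. -107.] 0.0
0.06 [-0.0059  0.1039  0.0267] [ -20.  -18.  142.   -0.   14. -107.] 0.0
0.02 [-0.0313  0.1337  0.0349] [ -20.  -14.  144.   -1.    7. -107.] 0.0
```

Emit:
send_rows --pt "0.0084 0.0096 0.0023 0 0.0" --pt "0.0084 0.0096 0.0023 0 0.0" --pt "0.0084 0.0096 0.0023 0 0.0" --pt "0.0084 0.0096 0.0023 0 0.0" --pt "0.0082 0.0096 0.0022 0 0.0"

```text
time: 24.35
tcp_pos: [0.5037, -0.1606, 0.2436]
tool_rot: [[0.773, 0.623, 0.12], [0.035, -0.231, 0.972], [0.634, -0.747, -0.2]]
wrist_force: [0.7, -1.0, -1.4]
width: 0.0128
```

Emit:
send_rows --pt "-0.0127 0.0149 0.0041 0 0.0" --pt "-0.0127 0.0149 0.0041 0 0.0" --pt "0 0 0 0 0.0" --pt "0 0 0 0 0.0"

```text
time: 24.68
tcp_pos: [0.5022, -0.1602, 0.2023]
tool_rot: [[0.775, 0.621, 0.119], [0.035, -0.23, 0.973], [0.632, -0.749, -0.2]]
wrist_force: [0.5, 0.1, -1.3]
width: 0.0127
```

```bash
python3 cad.py|tail -6; python3 - <<'E'
from h import *
from key import TIP,FOOT
w=snap("wrist","12");sd=snap("side","12");t=snap("top","12")
s=ctrl.read_state();R=np.array(s["tool_rot"]);x=np.array(s["tcp_pos"])
C=np.array([.4779,-.1577,0]);print("rim px wrist",[proj(w,C+np.array([a*.027,b*.064,.08]),True).round(0).tolist() for a in(-1,1) for b in(-1,1)],"side",[proj(sd,C+np.array([a*.027,b*.064,.08])).round(0).tolist() for a in(-1,1) for b in(-1,1)])
o=np.zeros((600,800,3),np.uint8);o[:384,:512]=cv2.imread("pics/wrist12.png")
o[:384,512:800]=cv2.resize(cv2.imread("pics/side12.png")[170:298,210:306],(288,384),interpolation=cv2.INTER_CUBIC)
o[384:600,:300]=cv2.resize(cv2.imread("pics/side12.png")[90:190,180:319],(300,216));o[384:600,300:560]=cv2.resize(cv2.imread("pics/top12.png")[120:228,80:210],(260,216))
cv2.imwrite("pics/v12.png",o)
E
```

```text
caddy [ 0.47788207 -0.1576984   0.08      ]
heel,foot,tip rel caddy (mm) [[-14.3, -43.2, 16.6], [-11.5, -20.8, 12.0], [-3.6, 44.3, -1.4]]
handle 80mm up rel [ 9.7 -7.8 88.1]
0.135 [ 0.0299 -0.0296 -0.0096] [ -20.  -24.  137.   -0.   25. -107.] 0.0
0.06 [-0.0175  0.0266  0.0054] [ -20.  -18.  142.   -0.   14. -107.] 0.0
0.02 [-0.0427  0.0566  0.0134] [ -20.  -13.  144.   -1.    8. -107.] 0.0
rim px wrist [[199.0, 38.0], [395.0, 43.0], [215.0, 99.0], [383.0, 109.0]] side [[245.0, 254.0], [233.0, 223.0], [264.0, 250.0], [252.0, 219.0]]
```

View pics/v12.png

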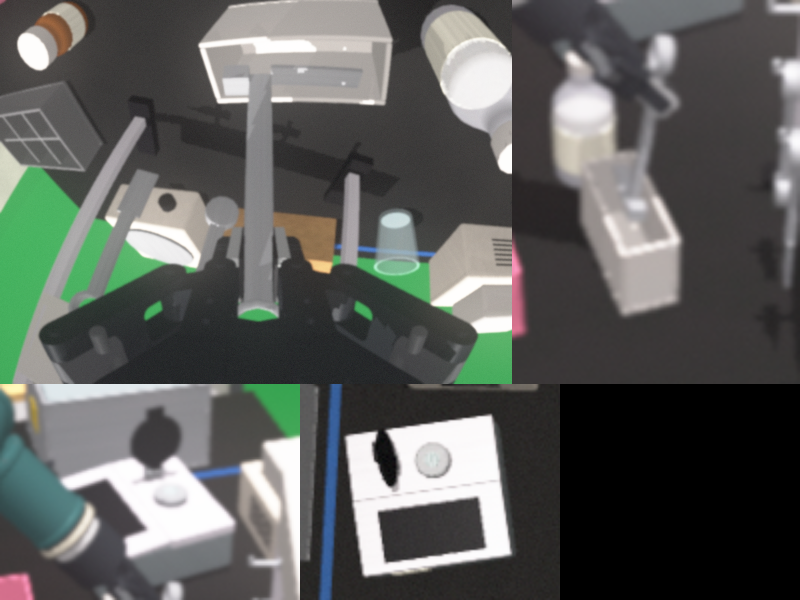

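View: the blade and heel (columns 223–362, rows 66–95) are inside the white caddy's rim (202,43)–(385,103), and the side view agrees. The cover stands upright, and the bottle, beaker and jar are in place. Lowering.

Emit:
send_rows --pt "-0.0105 0.014 0.0033 0 0.0" --pt "-0.0105 0.014 0.0033 0 0.0" --pt "-0.0105 0.014 0.0033 0 0.0" --pt "0 0 0 0 0.0"

```text
time: 25.17
tcp_pos: [0.5058, -0.1618, 0.1495]
tool_rot: [[0.774, 0.622, 0.119], [0.036, -0.231, 0.972], [0.632, -0.748, -0.201]]
wrist_force: [-1.2, 0.2, -2.1]
width: 0.0125
```

Emit:
send_rows --pt "-0.005 0.007 0.0016 0 0.0" --pt "-0.0035 0.005 0.0012 0 0.0" --pt "0 0 0 0 0.0"

```text
time: 25.42
tcp_pos: [0.5089, -0.1628, 0.1376]
tool_rot: [[0.771, 0.625, 0.119], [0.038, -0.232, 0.972], [0.635, -0.745, -0.202]]
wrist_force: [-0.9, 0.4, -1.2]
width: 0.0126
```

```bash
python3 cad.py|tail -6
```

```text
caddy [ 0.47788207 -0.1576984   0.08      ]
heel,foot,tip rel caddy (mm) [[-7.0, -46.1, -48.2], [-4.3, -23.8, -52.8], [3.7, 41.3, -66.4]]
handle 80mm up rel [ 16.5 -10.5  23.3]
0.135 [ 0.0658 -0.0829 -0.0208] [ -20.  -25.  138.   -0.   25. -107.] 0.0
0.06 [ 0.0181 -0.0271 -0.0056] [ -20.  -18.  142.   -0.   14. -107.] 0.0
0.02 [-0.0073  0.0027  0.0025] [ -20.  -14.  144.   -1.    7. -107.] 0.0
```

Emit:
send_rows --pt "-0.0037 0.0014 0.0012 0 0.0" --pt "-0.0036 0.0013 0.0012 0 0.0" --pt "0 0 0 0 0.0"

```text
time: 25.67
tcp_pos: [0.5046, -0.1611, 0.1298]
tool_rot: [[0.772, 0.625, 0.119], [0.038, -0.232, 0.972], [0.635, -0.746, -0.202]]
wrist_force: [-0.6, 0.4, -2.2]
width: 0.0123
```

Emit:
send_rows --pt "-0.0013 0.0015 0.0004 0 0.0" --pt "0 0 0 0 0.0"

```text
time: 25.83
tcp_pos: [0.5057, -0.1615, 0.1289]
tool_rot: [[0.77, 0.627, 0.119], [0.038, -0.232, 0.972], [0.637, -0.744, -0.203]]
wrist_force: [-0.4, 0.2, 0.3]
width: 0.0124
```

Emit:
send_rows --pt "-0.0013 0.0015 0.0004 0 0.0" --pt "0 0 0 0 0.0"

```text
time: 26.0
tcp_pos: [0.5069, -0.162, 0.1283]
tool_rot: [[0.768, 0.629, 0.12], [0.039, -0.233, 0.972], [0.639, -0.742, -0.203]]
wrist_force: [-1.4, 0.2, 5.6]
width: 0.0126
```

The blade rests on the floor (force up by about 7 N). Releasing.

Emit:
send_rows --pt "0 0 0 0 0.016" --pt "0 0 0 0 0.02" --pt "0 0 0 0 0.026" --pt "0 0 0 0 0.036" --pt "0 0 0 0 0.046"

```text
time: 26.42
tcp_pos: [0.5047, -0.1612, 0.1256]
tool_rot: [[0.772, 0.625, 0.119], [0.038, -0.231, 0.972], [0.635, -0.746, -0.202]]
wrist_force: [0.1, -0.1, -1.6]
width: 0.0456
```

Emit:
send_rows --pt "0 0 0 0 0.056" --pt "0 0 0 0 0.06" --pt "0 0 0 0 0.06" --pt "0 0 0 0 0.06"

```text
time: 26.75
tcp_pos: [0.505, -0.1613, 0.126]
tool_rot: [[0.771, 0.625, 0.119], [0.038, -0.232, 0.972], [0.635, -0.745, -0.202]]
wrist_force: [-0.6, -0.4, -0.8]
width: 0.0599
```

```bash
python3 - <<'E'
from h import *
s=ctrl.read_state();print(s["tcp_pos"],s["wrist_force"],s["width"])
w=snap("wrist","13");sd=snap("side","13")
for n,c in(("w",w),):
    h=cv2.cvtColor(c["img"],cv2.COLOR_RGB2GRAY)
    for v in range(60,330,15):
        print(v,h[v,180:340:8])
E
```

```text
[ 0.50501878 -0.16125754  0.12599725] [-0.57923486 -0.38278394 -0.78808001] 0.059857645588175155
60 [ 85 201 204 206 204 204 205 199 200 198 200 201 198 200 198 202 202 199
 200 199]
75 [204 207 207 204 206 206 200 201 202 201 201 201 202 201 201 201 202 200
 200 202]
90 [208 208 208 207 203 201 201 203 203 200 203 205 204 203 203 203 202 204
 203 203]
105 [232 242 248 223 226 227 229 230 230 231 233 232 232 230 232 233 232 232
 231 229]
120 [193 195 192 194 204 205 208 202 169 169 161 202 204 207 209 208 207 209
 207 207]
135 [193 193 194 203 207 210 208 167 169 165 190 204 207 210 210 209 209 207
 210 209]
150 [193 192 201 209 209 207 198 165 170 166 202 202 203 210 210 210 209 209
 209 202]
165 [255 197 210 210 211 206 168 168 168 168 203 204 204 203 212 210 209 210
 205 203]
180 [ 71  72  75  77  78  81 166 165 165 101 113 176 195 242 252 254 255 255
 255 255]
195 [ 82  83  86  80  72 161 166 165 158  76  75  73  73  74  81  88  89  88
  85  85]
210 [ 80  81  80  81  84 163 160 192 112  83  75  68  68  66  68  64  63  65
  65  62]
225 [ 80  84  78  81 148 162 191 182  83  82  82  80  80  83  81  80  79  67
  60  54]
240 [157 140  62  84 168 190 192 142  81  81  79  81  78  77  77  79  75  70
  61 152]
255 [145  63  63 147 194 189 189 145 146 142 145 140 139 139 123 101  86  67
  64  60]
270 [ 85  59  60 163 160 161 154 148 144 144 145 140 146 143 143 141 146 107
  63  68]
285 [ 64  59 192 220 200 179 146 145 149 148 146 148 144 145 142 150 144 148
  67  85]
300 [ 61  69 160 159 179 232 224 153 235 233 218 178 151 153 150 148 149 146
 143  64]
315 [ 61  59 119 165 145 149 156 191 169 173 189 224 234 226 224 220 201 234
  66  63]
```

Released. The key has settled flat on its foot and leans towards the right finger without touching it, so I'll centre on it first and then back straight out.

Emit:
send_rows --pt "0 0 -0.006 0 0.06" --pt "0 0 -0.006 0 0.065" --pt "0 0 -0.005 0 0.07" --pt "0 0 0 0 0.07"

```text
time: 27.18
tcp_pos: [0.5037, -0.1787, 0.1305]
tool_rot: [[0.77, 0.627, 0.121], [0.037, -0.233, 0.972], [0.637, -0.744, -0.203]]
wrist_force: [-1.0, 0.5, 0.2]
width: 0.07
```

Emit:
send_rows --pt "0 -0.01 0 0 0.07" --pt "0 -0.015 0 0 0.07" --pt "0 -0.015 0 0 0.07" --pt "0 -0.015 0 0 0.07" --pt "0 0 0 0 0.07"

```text
time: 27.6
tcp_pos: [0.469, -0.1652, 0.1731]
tool_rot: [[0.769, 0.628, 0.12], [0.039, -0.233, 0.972], [0.638, -0.742, -0.204]]
wrist_force: [0.5, -0.3, -0.3]
width: 0.0696
```

```bash
python3 - <<'E'
from h import *
s=ctrl.read_state();print(s["tcp_pos"],s["wrist_force"],s["width"],s["joint_positions"].round(1))
w=snap("wrist","14");sd=snap("side","14");t=snap("top","14")
h=cv2.cvtColor(w["img"],cv2.COLOR_RGB2GRAY)
for v in range(20,340,16): print(v,h[v,160:350:8])
E
```

```text
[ 0.46901326 -0.16524032  0.17306068] [ 0.45505025 -0.31589185 -0.28854427] 0.06956435168660206 [ -23.8  -24.   145.7    8.2   16.4 -118.2]
20 [66 64 67 67 66 67 66 68 71 69 71 70 74 74 72 57 58 55 56 55 55 53 56 55]
36 [72 70 70 69 70 70 71 73 73 71 76 74 76 79 78 64 63 61 61 77 64 61 61 61]
52 [ 69  70  70  72  71  72  74  77  79 201 208 200 196 197 197 191 191 190
 192 191 193 193 197 197]
68 [ 71  72  71  71  75  76  79  83 192 197 198 198 199 199 194 194 196 195
 193 197 196 202 201 203]
84 [ 70  73  73  75  80  82  85 196 198 199 202 202 202 196 197 196 196 198
 204 199 204 203 204 203]
100 [ 72  71  73  76  81  87 199 195 197 205 206 200 198 199 197 198 201 209
 207 207 202 206 204 205]
116 [ 72  74  75  78  82  87 255 185 185 186 196 202 201 198 193 189 200 197
 206 206 206 205 207 203]
132 [ 70  74  75  79  79  85  88 254 187 191 202 205 203 192 192 176 198 202
 205 205 205 208 206 203]
148 [ 56  55  56  69  77  81  77  78 220 200 202 197 194 189 187 196 195 197
 200 204 205 206 201 199]
164 [ 52  72  73  67  62  62  59  67  66  68  75  84 189 186 173  72  77  84
  91  95  9
[... 344 characters left out ...]
 208 188 159  80 128 102 126 156 158  84  81  79  80  79
  74  75  75  65  64 123]
244 [108 152 116  68 194 190 185 155 191 166 149 143 139 194 137 142 138 136
 137 139 141  75  58 150]
260 [152  82  72  70 248 191 180 166 178 159 160 144 143 176 142 148 140 137
 139 138 140  65  64  63]
276 [ 70  80  69  72 250 255 209 161 163 198 186 187 220 204 156 149 147 148
 147 144 145 103  68  66]
292 [ 63  68  67 165 168 169 167 160 166 171 170 182 217 231 231 233 232 232
 232 230 232 227  75  66]
308 [ 63  63  64 128 161 163 154 156 166 167 165 168 166 166 165 169 170 168
 168 164 166 162  66  64]
324 [ 54  66  56  59  72  74  64  65  65  67  69  68  69  67  69  63  67  68
  67  70 107  63  63  65]
```

Emit:
send_rows --pt "0 -0.015 0 0 0.07" --pt "0 -0.015 0 0 0.07" --pt "0.01 -0.018 -0.003 0 0.07" --pt "0.02 -0.023 -0.006 0 0.07" --pt "0.02 -0.023 -0.006 0 0.07"

```text
time: 28.17
tcp_pos: [0.4457, -0.1556, 0.2736]
tool_rot: [[0.774, 0.622, 0.118], [0.037, -0.231, 0.972], [0.632, -0.748, -0.201]]
wrist_force: [1.1, -0.2, 0.6]
width: 0.0696
```

Emit:
send_rows --pt "0.02 -0.023 -0.006 0 0.07" --pt "0.02 -0.023 -0.006 0 0.07" --pt "0 0 -0.03 0 0.07" --pt "0 0 -0.03 0 0.07" --pt "0 0 0 0 0.07"

```text
time: 28.58
tcp_pos: [0.4405, -0.2189, 0.352]
tool_rot: [[0.77, 0.626, 0.125], [0.036, -0.238, 0.971], [0.637, -0.743, -0.206]]
wrist_force: [-1.9, 0.6, 0.1]
width: 0.0702
```

```bash
python3 - <<'E'
from h import *
s=ctrl.read_state();print(s["tcp_pos"],s["wrist_force"],s["joint_positions"].round(1))
w=snap("wrist","15");sd=snap("side","15");t=snap("top","15");C=np.array([.4779,-.1577,0])
t0=load("top0");s0=load("side0")
for n,a,b in(("top",t0,t),("side",s0,sd)):
    d=(np.abs(a["img"].astype(int)-b["img"]).max(2)>60).astype(np.uint8)
    for cn in cv2.findContours(d,cv2.RETR_EXTERNAL,cv2.CHAIN_APPROX_SIMPLE)[0]:
        if cv2.contourArea(cn)>12: print(n,cv2.boundingRect(cn),cv2.contourArea(cn))
p=C+[-.008,-.022,0]
for n,c,f in(("top",t,0),("side",sd,0),("wrist",w,1)):
    print(n,"upright key foot/eye px",proj(c,p+[0,0,.006],f).round(1),proj(c,p+[0,0,.16],f).round(1),"leaning +x",proj(c,p+[.036,0,.156],f).round(1))
print(sd["img"][185:250:4,236:276:3].mean(2).astype(int))
E
```

```text
[ 0.44053461 -0.21886516  0.35203994] [-1.87554858  0.64448403  0.11253115] [ -36.3  -34.8  132.    15.3   42.9 -130.9]
top (202, 379, 8, 5) 14.5
top (245, 375, 7, 9) 28.0
top (250, 365, 21, 19) 154.5
top (193, 358, 16, 26) 80.5
top (270, 332, 14, 17) 94.0
top (214, 332, 36, 44) 593.5
top (435, 329, 16, 12) 78.5
top (247, 327, 14, 30) 62.5
top (152, 325, 32, 46) 414.5
top (290, 315, 14, 19) 79.5
top (200, 313, 39, 16) 32.5
top (184, 307, 28, 38) 105.0
top (237, 305, 12, 11) 54.5
top (448, 304, 30, 22) 47.5
top (490, 294, 22, 13) 125.0
top (288, 282, 160, 102) 4006.5
top (276, 276, 20, 21) 145.5
top (242, 275, 57, 52) 1163.5
top (429, 269, 21, 15) 93.0
top (314, 264, 22, 14) 191.0
top (451, 258, 38, 53) 586.5
top (451, 257, 7, 9) 17.0
top (482, 244, 30, 54) 656.5
top (462, 244, 25, 12) 105.5
top (373, 243, 37, 23) 367.5
top (255, 243, 49, 20) 534.0
top (274, 202, 15, 15) 77.5
top (280, 189, 11, 12) 69.0
top (273, 159, 7, 7) 28.0
top (251, 153, 20, 10) 79.0
top (274, 150, 6, 7) 21.0
top (268, 149, 6, 6) 17.5
top (116, 143, 49, 31) 885.0
side (214, 339, 31, 45) 1041.0
side (209, 303, 20
[... 1295 characters left out ...]
3 215  72  62  62  61  63  62  63  63  64  64  65]
 [234 221 197  90  62  62  62  63  63  63  63  62  63  63]
 [216 226 207  79  61  62  61  60  62  98 136  95  63  64]
 [205 196 181  79  60  61  60  60  81 146 223 199  65  61]
 [209 212 221 222 197 200  63  61 118 199 191 173  64  61]
 [194 179 177 177 171 212 138  60  84 143 122  88  60  62]
 [217 177 177 176 171 153 234  82 121 121  65  61  60  59]
 [160 182 176 175 171 149 173 202 139  99  59  59  60  60]
 [150 234 180 176 172 149 149 151 135  67  58  57  58  58]
 [145 177 245 250 253 207 148 144 174  72  58  58  57  57]
 [144 150 240 230 234 250 158 141 168 191  60  58  57  58]
 [127 148 158 232 234 243 158 145 168 230 116  57  57  57]]
```

The side and top changes agree: the key's eye is at side (265,218) and top (285,195), about 16° from upright. Nothing changed at the scoop, scraper, bottle, beaker or jar. I'll do one last position check and hand in.

Emit:
send_rows --pt "0 0 0 0 0.07" --pt "0 0 0 0 0.07" --pt "0 0 0 0 0.07"

```text
time: 28.98
tcp_pos: [0.4404, -0.2126, 0.3488]
tool_rot: [[0.772, 0.625, 0.117], [0.039, -0.23, 0.972], [0.635, -0.746, -0.202]]
wrist_force: [-0.4, 0.9, 0.4]
width: 0.0702
```

```bash
python3 - <<'E'
from h import *
t=load("top15");sd=load("side15")
p,e=tri(ray(t,285,195),ray(sd,265.5,218));print("eye",p,e,"lean vs foot(.470,-.18)",np.degrees(np.arctan2(np.hypot(p[0]-.470,p[1]+.18),p[2]-.005)))
a=snap("side","16");print(np.abs(a["img"][205:240,255:275].astype(int)-sd["img"][205:240,255:275]).max(), ctrl.read_state()["wrist_force"])
print(ctrl.finish_job())
E
```

```text
eye [ 0.51423982 -0.18427203  0.16158639] [np.float64(0.0032246882575730777), np.float64(0.0032246882575732152)] lean vs foot(.470,-.18) 15.8461060356025
3 [-0.1540723  -0.46929492 -0.09944909]
the job is handed in; nothing more can be done
None
```

I lifted the key off the left peg and levered the cover up with its blade. I then stood the key foot down in the white caddy and handed the job in at about 29 s of the 69 s allowed. The hand-in reports no verdict.

- **Tilting the gripper:** moves can only turn the tool about its own axis, so I tilted it by pressing against the arm's reach limits. I used about 51° for the grasp and the levering, and about 42° for setting the key down.
- **Cover:** the last picture from the approach to the caddy showed it standing upright. The top view before that put it at about 1.5 rad.
- **Key:** its eye is up at z ≈ 0.16 m, leaning about 16° (the limit is 34°), and it did not move between the last two pictures. The lean is measured to where I placed the foot; I did not see the foot again after letting go.
- **Other things:** the last picture comparison showed no change at the scoop, scraper, bottle, beaker or jar. The gripper is clear of everything, with about 0.5 N on the wrist.
- **Disagreements:** the wrist camera and the arm model differed by 3–6 mm at the lip. The two views of the key's eye missed each other by about 3 mm each. The last checks were by numbers only, because the 12 viewed pictures were used up.

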